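# Find the rattling parts case and hold it out

### The arm

A 7-joint arm with a two-finger parallel gripper is mounted at the origin on the work surface. World frame = base frame: x ahead of the robot, y to its left, z up, the work surface at z = 0. Lengths are in m, angles in rad, forces in N, time in s.
With the tool pointing down it reaches from about 0.425 to 0.875 m from the base axis. Payload 8.4 kg.
Tool frame: the origin (TCP) lies midway between the tips of the shut fingers; the grasp point (between the pads) lies 19 mm behind it; x points along the fingers, z is the direction in which the jaws open and shut, and the axes are right-handed (so a half turn about x gives the same grasp; the last joint's range is limited). The gripper opens to 87 mm and grips with 3 to 60 N. Pads are 19 mm wide; open, the fingers measure 117 mm over their backs; the gripper's body (75 mm by 190 mm) begins 51 mm behind the grasp point.
Start: joints at [-1.388, 0.333, 0.04, 1.465, -0.013, 1.343, -0.059], TCP at [0.181, 0.624, 0.193] pointing down, gripper open.
Joint ranges: [-2.58, 2.58], [-0.38, 2.09], [-1.3, 1.39], [0.25, 2.4], [-1.5, 4.64], [0.08, 2.09], [-2.65, 2.65]. Speed limits (rad/s): [2.22, 2.22, 2.79, 2.79, 3.14, 3.14, 3.14].

### API

Orientations are given as a unit quaternion [w, x, y, z].
In Python, from cell import bot gives the robot as it stands.
- The arm moves only by the tool arm_command, never from a script. Its argument "commands" is a list of rows, each an object with "travel": the shift along the tool's x, y, z in m, a list of three; "yaw": the turn about the tool's x in degrees; "claw": the finger opening in m, from 0 to 0.087. In form: [{"travel": [tx, ty, tz], "yaw": yaw, "claw": claw}, ...]. A call has exactly 10 rows; each row shifts and turns the commanded pose from where the row before left it, along the tool's axes as they then stand; what a row does not reach is not made up. A row lasts 1/8 s, in which the tool goes at most 62.5 mm and 10.7 degrees, less where a joint would pass 70% of its speed; a pose out of reach is approached as far as the arm can. A call with a gripper value outside its range is refused whole. The fingers move at their own pace and stop on an object; the grip force is fixed at half the most. Time passes only in rows, so rows that do not move let the fingers close, or fill a call up. It gives the time, the measured TCP pose, the force and the opening at its end, in the units of the state.
- bot.sense(): the state, without advancing time (a new reading comes with each control period).
- bot.read_camera(name): name is "scene" or "top" or "wrist"; returns a dict with "img" (384x512x3 uint8, red, green, blue), "z_map" (384x512 float32, m along the optical axis (not along the pixel's ray), 0 where there is no reading), "fx", "fy", "cx", "cy" (pixels), "extrinsics" (4x4, takes a point from world to camera coordinates); the wrist camera has in their place "tool_from_camera" (4x4, takes a point from camera to tool coordinates, whose origin is the TCP and whose axes are the tool frame's). Camera axes: x right, y up, looking along -z (the intrinsics and any distortion apply to the point x, -y, -z); pixel columns grow to the right and rows downward; lengths in m; the calibration is good to about 2 mm. A picture is of the moment at which its call begins: read the wrist's pose just before it.
- bot.finish_job(): hands the job in, once; it reports no verdict.
The state is a dict: "time": time; "q": joint angles; "dq": joint speeds; "effort": joint torques, N m; "eef_pos": TCP position; "ee_rot": TCP orientation; "ft_force": force on the tool from outside, world axes, zero at the start; "ft_torque": the same for the moment, N m; "gripper_width": opening from 0.0 (shut) to 1.0 (fully open).
Only numpy, scipy, OpenCV 4.12 (cv2) and the standard library are available. Lean on these libraries where they do the work, as an engineer would, in place of code of your own. Each camera call takes 0.05 s, during which the arm holds its last target.

### The job

One of the three sealed parts cases has a part loose inside it. Pick up and shake or rock the red case, then the yellow, then the blue one to find out which rattles; stand the two quiet cases lid up on the green cutting mat, and finish by holding the rattling case out over the round black pad, level, lid up and still, 10 to 30 cm above it. Do not drop the cases or disturb the other things on the table; the program ends with the case still held in the gripper.

Things in the scene. Friction and masses are not known exactly. Their poses are not given: they have to be found in the camera images.
- case_red: sealed red plastic box, 120 long (x) x 58 wide (y) x 50 tall, 125-500 g without a loose part; origin: centre of its underside, z up through the lid (grey panel). Any case may hold the loose part: a 190 g steel ball, 36 across, free to roll 37 each way along x; for about 0.2 s after a quick 0.4 rad rock or a stroke along x stops, its knock swings the wrist moment by 0.1 N m or more
- case_yellow: sealed yellow plastic box, 120 long (x) x 58 wide (y) x 50 tall, 125-500 g without a loose part; origin: centre of its underside, z up through the lid (grey panel). Any case may hold the loose part: a 190 g steel ball, 36 across, free to roll 37 each way along x; for about 0.2 s after a quick 0.4 rad rock or a stroke along x stops, its knock swings the wrist moment by 0.1 N m or more
- case_blue: sealed blue plastic box, 120 long (x) x 58 wide (y) x 50 tall, 125-500 g without a loose part; origin: centre of its underside, z up through the lid (grey panel). Any case may hold the loose part: a 190 g steel ball, 36 across, free to roll 37 each way along x; for about 0.2 s after a quick 0.4 rad rock or a stroke along x stops, its knock swings the wrist moment by 0.1 N m or more
- mat: green cutting mat fixed flat on the table, 300 (its x) x 220 (its y) x 3 thick; origin at the centre of its underside, on the table
- pad: round black rubber pad fixed flat on the table, 120 across, 3 thick; origin at the centre of its underside, on the table
- glue: bystander: white glue bottle with an orange cap, 36 across, 85 tall, upright; origin at the centre of its underside
- paint: bystander: small paint jar with a blue cap, 38 across, 45 tall, upright; origin at the centre of its underside
- driver: bystander: screwdriver with an orange handle, 170 long, lying along its x; origin at its middle, on the table
- tape: bystander: grey roll of tape lying flat, 70 across, 18 tall; origin at the centre of its underside
- car: bystander: unpainted grey model car, 90 long (its x) x 46 x 38 tall; origin under its centre
- carton: bystander: white carton, 130 (its x) x 80 x 50 tall; origin at the centre of its underside

How it is judged:
On the way, in this order (a step that is already met when the one before it is completed fails the run):
1. the red case is lifted clear of the table in the gripper and shaken or rocked (height (world z) of case_red above 0.03 m and contact force between the fingers and case_red above 0.5 N and (linear speed of case_red above 0.2 m/s or angular speed of case_red above 1 rad/s or angle between case_red's own z axis and vertical above 0.15 rad)).
2. the yellow case is lifted clear of the table in the gripper and shaken or rocked (height (world z) of case_yellow above 0.03 m and contact force between the fingers and case_yellow above 0.5 N and (linear speed of case_yellow above 0.2 m/s or angular speed of case_yellow above 1 rad/s or angle between case_yellow's own z axis and vertical above 0.15 rad)).
3. the blue case is lifted clear of the table in the gripper and shaken or rocked (height (world z) of case_blue above 0.03 m and contact force between the fingers and case_blue above 0.5 N and (linear speed of case_blue above 0.2 m/s or angular speed of case_blue above 1 rad/s or angle between case_blue's own z axis and vertical above 0.15 rad)).
4. the two quiet cases stand on the mat and the rattling case is held over the pad (((distance between loose_c0 and case_red below 0.07 m and horizontal distance between case_red and pad below 0.05 m and height (world z) of case_red between 0.1 and 0.3 m and angle between case_red's own z axis and vertical below 0.26 rad and linear speed of case_red below 0.05 m/s and contact force between the fingers and case_red above 1 N and (x of case_yellow in the frame of mat between -0.14 and 0.14 m and y of case_yellow in the frame of mat between -0.1 and 0.1 m and height (world z) of case_yellow between -0.005 and 0.009 m and angle between case_yellow's own z axis and vertical below 0.1 rad and linear speed of case_yellow below 0.03 m/s and contact force between each of the arm, the fingers and case_yellow below 0.05 N) and (x of case_blue in the frame of mat between -0.14 and 0.14 m and y of case_blue in the frame of mat between -0.1 and 0.1 m and height (world z) of case_blue between -0.005 and 0.009 m and angle between case_blue's own z axis and vertical below 0.1 rad and linear speed of case_blue below 0.03 m/s and contact force between each of the arm, the fingers and case_blue below 0.05 N)) or (distance between loose_c0 and case_yellow below 0.07 m and horizontal distance between case_yellow and pad below 0.05 m and height (world z) of case_yellow between 0.1 and 0.3 m and angle between case_yellow's own z axis and vertical below 0.26 rad and linear speed of case_yellow below 0.05 m/s and contact force between the fingers and case_yellow above 1 N and (x of case_red in the frame of mat between -0.14 and 0.14 m and y of case_red in the frame of mat between -0.1 and 0.1 m and height (world z) of case_red between -0.005 and 0.009 m and angle between case_red's own z axis and vertical below 0.1 rad and linear speed of case_red below 0.03 m/s and contact force between each of the arm, the fingers and case_red below 0.05 N) and (x of case_blue in the frame of mat between -0.14 and 0.14 m and y of case_blue in the frame of mat between -0.1 and 0.1 m and height (world z) of case_blue between -0.005 and 0.009 m and angle between case_blue's own z axis and vertical below 0.1 rad and linear speed of case_blue below 0.03 m/s and contact force between each of the arm, the fingers and case_blue below 0.05 N)) or (distance between loose_c0 and case_blue below 0.07 m and horizontal distance between case_blue and pad below 0.05 m and height (world z) of case_blue between 0.1 and 0.3 m and angle between case_blue's own z axis and vertical below 0.26 rad and linear speed of case_blue below 0.05 m/s and contact force between the fingers and case_blue above 1 N and (x of case_red in the frame of mat between -0.14 and 0.14 m and y of case_red in the frame of mat between -0.1 and 0.1 m and height (world z) of case_red between -0.005 and 0.009 m and angle between case_red's own z axis and vertical below 0.1 rad and linear speed of case_red below 0.03 m/s and contact force between each of the arm, the fingers and case_red below 0.05 N) and (x of case_yellow in the frame of mat between -0.14 and 0.14 m and y of case_yellow in the frame of mat between -0.1 and 0.1 m and height (world z) of case_yellow between -0.005 and 0.009 m and angle between case_yellow's own z axis and vertical below 0.1 rad and linear speed of case_yellow below 0.03 m/s and contact force between each of the arm, the fingers and case_yellow below 0.05 N)))), for 0.2 s.
At the end, for the whole second after the job is handed in: Rattling case gripped, underside 100-300 mm above the table, centre within 50 mm of the pad's centre (level), within 0.26 rad of upright, under 0.05 m/s; the other two stand lid up, released, on the mat, centres within 140 mm (its x) and 100 mm (its y) of its centre (((distance between loose_c0 and case_red below 0.07 m and horizontal distance between case_red and pad below 0.05 m and height (world z) of case_red between 0.1 and 0.3 m and angle between case_red's own z axis and vertical below 0.26 rad and linear speed of case_red below 0.05 m/s and contact force between the fingers and case_red above 1 N and (x of case_yellow in the frame of mat between -0.14 and 0.14 m and y of case_yellow in the frame of mat between -0.1 and 0.1 m and height (world z) of case_yellow between -0.005 and 0.009 m and angle between case_yellow's own z axis and vertical below 0.1 rad and linear speed of case_yellow below 0.03 m/s and contact force between each of the arm, the fingers and case_yellow below 0.05 N) and (x of case_blue in the frame of mat between -0.14 and 0.14 m and y of case_blue in the frame of mat between -0.1 and 0.1 m and height (world z) of case_blue between -0.005 and 0.009 m and angle between case_blue's own z axis and vertical below 0.1 rad and linear speed of case_blue below 0.03 m/s and contact force between each of the arm, the fingers and case_blue below 0.05 N)) or (distance between loose_c0 and case_yellow below 0.07 m and horizontal distance between case_yellow and pad below 0.05 m and height (world z) of case_yellow between 0.1 and 0.3 m and angle between case_yellow's own z axis and vertical below 0.26 rad and linear speed of case_yellow below 0.05 m/s and contact force between the fingers and case_yellow above 1 N and (x of case_red in the frame of mat between -0.14 and 0.14 m and y of case_red in the frame of mat between -0.1 and 0.1 m and height (world z) of case_red between -0.005 and 0.009 m and angle between case_red's own z axis and vertical below 0.1 rad and linear speed of case_red below 0.03 m/s and contact force between each of the arm, the fingers and case_red below 0.05 N) and (x of case_blue in the frame of mat between -0.14 and 0.14 m and y of case_blue in the frame of mat between -0.1 and 0.1 m and height (world z) of case_blue between -0.005 and 0.009 m and angle between case_blue's own z axis and vertical below 0.1 rad and linear speed of case_blue below 0.03 m/s and contact force between each of the arm, the fingers and case_blue below 0.05 N)) or (distance between loose_c0 and case_blue below 0.07 m and horizontal distance between case_blue and pad below 0.05 m and height (world z) of case_blue between 0.1 and 0.3 m and angle between case_blue's own z axis and vertical below 0.26 rad and linear speed of case_blue below 0.05 m/s and contact force between the fingers and case_blue above 1 N and (x of case_red in the frame of mat between -0.14 and 0.14 m and y of case_red in the frame of mat between -0.1 and 0.1 m and height (world z) of case_red between -0.005 and 0.009 m and angle between case_red's own z axis and vertical below 0.1 rad and linear speed of case_red below 0.03 m/s and contact force between each of the arm, the fingers and case_red below 0.05 N) and (x of case_yellow in the frame of mat between -0.14 and 0.14 m and y of case_yellow in the frame of mat between -0.1 and 0.1 m and height (world z) of case_yellow between -0.005 and 0.009 m and angle between case_yellow's own z axis and vertical below 0.1 rad and linear speed of case_yellow below 0.03 m/s and contact force between each of the arm, the fingers and case_yellow below 0.05 N)))); the arm keeps its last pose, push and grip.
It fails at once if a case is dropped or thrown (moving over 0.4 m/s in the air out of the grip) ((contact force between the fingers and case_red below 0.05 N and height (world z) of case_red above 0.025 m and linear speed of case_red above 0.4 m/s) or (contact force between the fingers and case_yellow below 0.05 N and height (world z) of case_yellow above 0.025 m and linear speed of case_yellow above 0.4 m/s) or (contact force between the fingers and case_blue below 0.05 N and height (world z) of case_blue above 0.025 m and linear speed of case_blue above 0.4 m/s)).
It fails at once if a bystander is moved more than 30 mm (distance of any of glue, paint, driver, tape, car, carton from where it was at the start of the episode above 0.03 m).
It fails at once if a bystander is knocked over (angle between any of glue, paint, tape, car, carton's own z axis and vertical above 0.5 rad).
It also fails if it takes over 72 s, if anything falls off the work surface, if the arm or the gripper's body presses on something with over 40 N, if the wrist force passes 120 N, or if a joint passes its speed limit or range.

## Working session

There is one attempt and no reset: what is moved stays moved. The work goes in short steps, Python scripts to look and compute and a tool call to move; the robot and the scene stay as the last step left them, time stands still between calls to the robot, and variables do not carry over. Pictures are saved under pics/ and viewed, and the job is handed in when it is done.

Besides the shell and the picture viewer there is one more tool, called after "Emit:" as name([rows], argument=value, ...), one row to a line, values as JSON. arm_command: Moves the arm, as the interface text tells. Its arguments: {"type":"object","properties":{"commands":{"type":"array"}},"required":["commands"]}

```bash
ls; mkdir -p pics
python3 - <<'E'
from cell import bot
import cv2,numpy as np
s=bot.sense(); print(s)
for n in ["scene","top","wrist"]:
    c=bot.read_camera(n); cv2.imwrite(f"pics/{n}0.png",c["img"][:,:,::-1]); print(n,{k:(v if not hasattr(v,'shape') or v.size<17 else v.shape) for k,v in c.items()})
    np.savez(f"{n}0.npz",**c)
E
```

```text
pics
{'time': 0.0, 'q': array([-1.3881763 ,  0.33391557,  0.03984291,  1.46629859, -0.01339686,
        1.34329072, -0.0584796 ]), 'dq': array([-4.38384543e-05, -1.88538009e-03,  1.39099817e-03, -1.49883697e-03,
       -6.68768099e-04, -1.60827987e-03, -2.59263012e-04]), 'effort': array([ 4.51026826e-04, -6.56374884e+01,  1.33578490e+00, -4.03782821e+01,
       -5.95851615e-02,  4.51320852e-02,  1.43101556e-04]), 'eef_pos': array([0.18063547, 0.62384497, 0.1921425 ]), 'ee_rot': array([ 0.56481706, -0.42521   ,  0.56570142,  0.42445264]), 'ft_force': array([0.54842412, 0.07954074, 0.47660965]), 'ft_torque': array([ 0.02269508, -0.00039046,  0.00543914]), 'gripper_width': 1.000645737565233}
scene {'img': (384, 512, 3), 'z_map': (384, 512), 'fx': 479.97569657961077, 'fy': 479.97569657961077, 'cx': 265.32652334917117, 'cy': 189.95159785917159, 'extrinsics': array([[-0.47829203,  0.87810953,  0.01266433,  0.2213392 ],
       [-0.67961341, -0.37923074,  0.62794081,  0.41057021],
       [ 0.55620351,  0.29173224,  0.77815806, -1.59895358],
       [ 0.        ,  0.        ,  0.        ,  1. 
[... 236 characters left out ...]

       [ 0.99791595, -0.01836173,  0.06185948, -0.58116438],
       [-0.06174739,  0.00661034,  0.99806992, -1.09228487],
       [ 0.        ,  0.        ,  0.        ,  1.        ]])}
wrist {'img': (384, 512, 3), 'z_map': (384, 512), 'fx': 308.57822318872053, 'fy': 308.57822318872053, 'cx': 256.1497549538633, 'cy': 195.17863927101314, 'tool_from_camera': array([[ 1.12368239e-03,  2.55256191e-01, -9.66872801e-01,
        -1.91835556e-01],
       [-2.94192259e-04,  9.66873454e-01,  2.55256022e-01,
         7.01806705e-02],
       [ 9.99999325e-01, -2.38020212e-06,  1.16155307e-03,
         2.14482560e-04],
       [ 0.00000000e+00,  0.00000000e+00,  0.00000000e+00,
         1.00000000e+00]])}
```

View pics/top0.png

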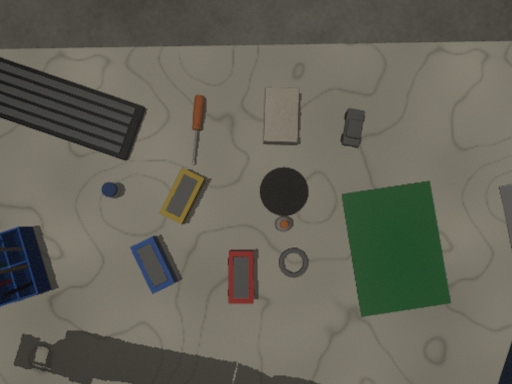

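View pics/scene0.png

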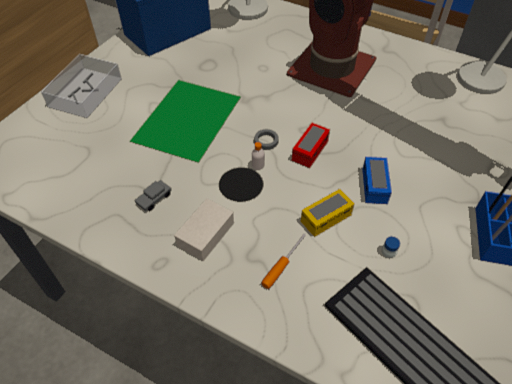

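The top view shows red at (241,276), yellow (183,196), blue (153,265), mat (396,248), pad (284,191), glue (285,224), tape (293,262), carton (281,115), car (353,128), driver (197,125) and paint (110,190). Next I'll measure them.

```bash
cat > h.py <<'E'
import cv2,numpy as np
from scipy.spatial.transform import Rotation as R
def pts(c,E=None):
    h,w=c["z_map"].shape; u,v=np.meshgrid(np.arange(w),np.arange(h)); z=c["z_map"]
    p=np.stack([(u-c["cx"])/c["fx"]*z,-(v-c["cy"])/c["fy"]*z,-z,np.ones_like(z)],-1)
    T=np.linalg.inv(c["extrinsics"]) if E is None else E
    P=(p@T.T)[...,:3]; P[z==0]=np.nan; return P
def masks(img):
    hsv=cv2.cvtColor(img,cv2.COLOR_RGB2HSV); H,S,V=[hsv[...,i].astype(int) for i in range(3)]
    return dict(red=((H<6)|(H>172))&(S>150)&(V>60),yellow=(H>18)&(H<32)&(S>130)&(V>60),blue=(H>105)&(H<128)&(S>130)&(V>60),mat=(H>55)&(H<85)&(S>120)&(V>40))
def big(m):
    n,l,st,_=cv2.connectedComponentsWithStats(m.astype(np.uint8)); return l==1+np.argmax(st[1:,4])
def rect(xy):
    (cx,cy),(w,h),a=cv2.minAreaRect(xy.astype(np.float32))
    if w<h: w,h,a=h,w,a+90
    return np.round([cx,cy,w,h],4),round((a+90)%180-90,1)
def cases(c,P=None,off=0):
    P=pts(c) if P is None else P
    for k,m in masks(c["img"]).items():
        if k=="mat": 
            m=big(m); print(k,rect(P[m][:,:2]),np.nanmedian(P[m][:,2])); continue
        for comp in [big(m&(P[...,2]>0.015))]:
            Q=P[comp]; zt=np.nanpercentile(Q[:,2],90); t=Q[np.abs(Q[:,2]-zt)<.007]
            print(k,rect(t[:,:2]),"ztop",round(zt,4),len(t))
E
python3 - <<'E'
from h import *
for n in ["top","scene"]:
    c=dict(np.load(n+"0.npz")); print(n)
    P=pts(c); cases(c)
    def blob(name,m):
        m=big(m);Q=P[m];print(name,rect(Q[:,:2]),np.nanpercentile(Q[:,2],[5,50,98]).round(3))
    if n=="top":
        V=c["img"].max(-1); print(P[191,284],P[5,5],P[370,30],P[360,150])
        z=P[...,2]; roi=np.zeros_like(V,bool); 
        roi[160:220,255:312]=1; blob("pad",roi&(V<45)&(z<.01))
        for nm,(u,v,r) in dict(glue=(285,224,14),paint=(110,190,14),tape=(293,262,20),carton=(281,115,36),car=(353,128,25),driver=(197,125,45)).items():
            roi[:]=0; roi[max(0,v-r):v+r,u-r:u+r]=1; blob(nm,roi&(z>.008))
E
```

```text
top
red (array([0.3825, 0.1008, 0.1178, 0.0556]), -0.9) ztop 0.0537 549
yellow (array([0.5737, 0.2355, 0.1181, 0.0571]), -27.2) ztop 0.0535 575
blue (array([0.4135, 0.3053, 0.1161, 0.0579]), 25.7) ztop 0.0537 512
mat (array([nan, nan,  0.,  0.]), 0.0) 0.0039380446650228995
[ 0.58177339 -0.00716305  0.00347172] [ 1.42799285  1.0828712  -0.75198775] [0.16568848 0.60811993 0.00219552] [1.82608180e-01 3.22847588e-01 1.21661313e-04]
pad (array([ 0.5814, -0.0066,  0.1142,  0.1133]), 43.8) [0.    0.004 0.008]
glue (array([0.5043, 0.0014, 0.0335, 0.0326]), 88.9) [0.037 0.061 0.089]
paint (array([0.5925, 0.407 , 0.036 , 0.0353]), 48.8) [0.014 0.045 0.05 ]
tape (array([ 0.4105, -0.0238,  0.0676,  0.0669]), 88.6) [0.014 0.019 0.023]
carton (array([ 0.7628, -0.0011,  0.1319,  0.0799]), -3.0) [0.042 0.051 0.055]
car (array([ 0.7345, -0.1777,  0.0913,  0.0463]), -11.3) [0.018 0.026 0.042]
driver (array([0.736 , 0.2031, 0.1676, 0.0253]), -5.8) [0.014 0.023 0.03 ]
scene
red (array([0.3863, 0.1014, 0.1202, 0.0573]), -0.5) ztop 0.0518 327
yellow (array([0.5777, 0.2355, 0.1201, 0.0597]), -26.3) ztop 0.0519 486
blue (array([ 0.1795, -0.5351,  0.1539,  0.0148]), -23.3) ztop 0.1536 94
mat (array([ 0.4419, -0.2761,  0.2968,  0.2131]), 8.1) 0.0034011850953333256
```

View pics/wrist0.png

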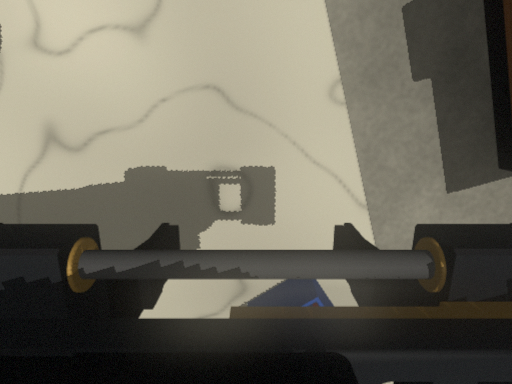

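```bash
cat >> h.py <<'E'
def Rt(s):
    w,x,y,z=s["ee_rot"]; return R.from_quat([x,y,z,w])
def jaw(s):
    a=Rt(s).as_matrix()[:,2]; return np.degrees(np.arctan2(a[1],a[0]))
def to(s,target,axis=None):
    """deltas in tool axes; axis= case long-axis dir deg (jaw = axis+90). yaw first, then travel"""
    r=Rt(s); yaw=0
    if axis is not None:
        d=(axis+90-jaw(s)+90)%180-90; yaw=-d
        r=r*R.from_rotvec([np.radians(yaw),0,0])
    tr=r.inv().apply(np.array(target)-s["eef_pos"])
    print("yaw",round(yaw,1),"travel",tr.round(4)); return yaw,tr
def st():
    from cell import bot
    s=bot.sense(); print("t",round(s["time"],2),"p",s["eef_pos"].round(4),"jaw",round(jaw(s),1),"xax",Rt(s).as_matrix()[:,0].round(3),"F",s["ft_force"].round(2),"M",s["ft_torque"].round(3),"g",round(s["gripper_width"],3),"q7",s["q"][6].round(2)); return s
E
python3 - <<'E'
from h import *
s=st(); print(Rt(s).as_matrix().round(3))
to(s,[.35,.4,.19],-1)
to(s,[.428,.1,.15],-1)
E
```

```text
t 0.15 p [0.1806 0.624  0.1924] jaw 73.9 xax [-0.    -0.001 -1.   ] F [-0.49 -0.43 -0.09] M [ 0.006  0.01  -0.004] g 0.998 q7 -0.06
[[-0.    -0.961  0.278]
 [-0.001  0.278  0.961]
 [-1.    -0.    -0.001]]
yaw -15.1 travel [ 0.0026 -0.1733 -0.221 ]
yaw -15.1 travel [ 0.0429 -0.2565 -0.5195]
```

Emit:
arm_command([
  {"travel": [0, 0, 0], "yaw": -7.5, "claw": 0.087},
  {"travel": [0, 0, 0], "yaw": -7.5, "claw": 0.087},
  {"travel": [0, -0.035, -0.044], "yaw": 0, "claw": 0.087},
  {"travel": [0, -0.035, -0.044], "yaw": 0, "claw": 0.087},
  {"travel": [0, -0.035, -0.044], "yaw": 0, "claw": 0.087},
  {"travel": [0, -0.035, -0.044], "yaw": 0, "claw": 0.087},
  {"travel": [0, -0.035, -0.044], "yaw": 0, "claw": 0.087},
  {"travel": [0, -0.013, -0.05], "yaw": 0, "claw": 0.087},
  {"travel": [0, -0.013, -0.05], "yaw": 0, "claw": 0.087},
  {"travel": [0, -0.013, -0.05], "yaw": 0, "claw": 0.087},
])

```text
time: 1.4
eef_pos: [0.3875, 0.2483, 0.1929]
ee_rot: [0.505, -0.495, 0.505, 0.495]
ft_force: [0.4, -0.4, -0.0]
gripper_width: 1.001
```

Run:
```python
from h import *
s=st(); to(s,[.43,.1,.10],-1); to(s,[.43,.1,.011],-1)
```

```text
t 1.4 p [0.3875 0.2483 0.1929] jaw 88.8 xax [-0.  0. -1.] F [ 0.4  -0.36 -0.03] M [ 0.015  0.033 -0.016] g 1.001 q7 0.87
yaw -0.2 travel [ 0.0929 -0.0451 -0.1475]
yaw -0.2 travel [ 0.1819 -0.0451 -0.1476]
```

Emit:
arm_command([
  {"travel": [0.01, -0.01, -0.042], "yaw": 0, "claw": 0.087},
  {"travel": [0.01, -0.01, -0.042], "yaw": 0, "claw": 0.087},
  {"travel": [0.01, -0.006, -0.042], "yaw": 0, "claw": 0.087},
  {"travel": [0.03, -0.005, -0.021], "yaw": 0, "claw": 0.087},
  {"travel": [0.033, 0, 0], "yaw": 0, "claw": 0.087},
  {"travel": [0, 0.0, 0], "yaw": 0, "claw": 0.087},
  {"travel": [0, 0.005, 0], "yaw": 0, "claw": 0.087},
  {"travel": [0, 0.005, 0], "yaw": 0, "claw": 0.087},
  {"travel": [0, 0.005, 0], "yaw": 0, "claw": 0.087},
  {"travel": [0, 0, 0], "yaw": 0, "claw": 0.087},
])

```text
time: 2.65
eef_pos: [0.4002, 0.1031, 0.1005]
ee_rot: [0.505, -0.495, 0.505, 0.495]
ft_force: [-0.3, -0.2, -0.1]
gripper_width: 1.0
```

Run:
```python
from h import *
from cell import bot
s=st(); c=bot.read_camera("wrist"); 
M=np.eye(4); M[:3,:3]=Rt(s).as_matrix(); M[:3,3]=s["eef_pos"]
cases(c,pts(c,M@c["tool_from_camera"])); cv2.imwrite("pics/w1.png",c["img"][:,:,::-1])
to(s,[.418,.1,.011])
```

```text
t 2.65 p [0.4002 0.1031 0.1005] jaw 88.9 xax [ 0.001  0.001 -1.   ] F [-0.34 -0.17 -0.11] M [-0.007  0.01  -0.   ] g 1.0 q7 1.15
red (array([0.3931, 0.1006, 0.0979, 0.0572]), -1.5) ztop 0.051 2999
yellow (array([0.369 , 0.0561, 0.0138, 0.003 ]), -1.0) ztop 0.2211 460
blue (array([0.389 , 0.2904, 0.0584, 0.0538]), 25.3) ztop 0.0508 1818Traceback (most recent call last):
  File "<stdin>", line 5, in <module>
  File "h.py", line 21, in cases
    m=big(m); print(k,rect(P[m][:,:2]),np.nanmedian(P[m][:,2])); continue
  File "h.py", line 12, in big
    n,l,st,_=cv2.connectedComponentsWithStats(m.astype(np.uint8)); return l==1+np.argmax(st[1:,4])
                                                                               ~~~~~~~~~^^^^^^^^^^
    return _wrapfunc(a, 'argmax', axis=axis, out=out, **kwds)
    return bound(*args, **kwds)
ValueError: attempt to get argmax of an empty sequence
```

Emit:
arm_command([
  {"travel": [0.02, 0, -0.0025], "yaw": 0, "claw": 0.087},
  {"travel": [0.025, 0, 0], "yaw": 0, "claw": 0.087},
  {"travel": [0.025, 0, 0], "yaw": 0, "claw": 0.087},
  {"travel": [0.019, 0, 0], "yaw": 0, "claw": 0.087},
  {"travel": [0, 0, 0], "yaw": 0, "claw": 0.087},
  {"travel": [0, 0, 0], "yaw": 0, "claw": 0.03},
  {"travel": [0, 0, 0], "yaw": 0, "claw": 0.03},
  {"travel": [0, 0, 0], "yaw": 0, "claw": 0.03},
  {"travel": [0, 0, 0], "yaw": 0, "claw": 0.03},
  {"travel": [0, 0, 0], "yaw": 0, "claw": 0.03},
])

```text
time: 3.95
eef_pos: [0.4006, 0.1005, 0.0114]
ee_rot: [0.505, -0.495, 0.505, 0.495]
ft_force: [-1.9, -1.2, 5.5]
gripper_width: 0.665
```

Run:
```python
from h import *
s=st()
```

```text
t 3.95 p [0.4006 0.1005 0.0114] jaw 88.9 xax [ 0.  0. -1.] F [-1.92 -1.24  5.46] M [-0.036  0.283  0.019] g 0.665 q7 1.22
```

Emit:
arm_command([
  {"travel": [0, -0.012, 0], "yaw": 0, "claw": 0.03},
  {"travel": [0, -0.012, 0], "yaw": 0, "claw": 0.03},
  {"travel": [0, -0.012, 0], "yaw": 0, "claw": 0.03},
  {"travel": [0, 0, 0], "yaw": 0, "claw": 0.087},
  {"travel": [0, 0, 0], "yaw": 0, "claw": 0.087},
  {"travel": [0, 0.009, 0], "yaw": 0, "claw": 0.087},
  {"travel": [0, 0.009, 0], "yaw": 0, "claw": 0.087},
  {"travel": [0, 0, 0], "yaw": 0, "claw": 0.087},
  {"travel": [0, 0, 0], "yaw": 0, "claw": 0.03},
  {"travel": [0, 0, 0], "yaw": 0, "claw": 0.03},
])

```text
time: 5.2
eef_pos: [0.4186, 0.1, 0.0112]
ee_rot: [0.505, -0.495, 0.505, 0.495]
ft_force: [0.3, 0.8, 0.1]
gripper_width: 0.852
```

```bash
cat >> h.py <<'E'
def wr(name,s=None):
    from cell import bot
    s=bot.sense(); c=bot.read_camera("wrist"); cv2.imwrite(f"pics/{name}.png",c["img"][:,:,::-1])
    M=np.eye(4); M[:3,:3]=Rt(s).as_matrix(); M[:3,3]=s["eef_pos"]
    try: cases(c,pts(c,M@c["tool_from_camera"]))
    except ValueError: pass
def tp(name):
    from cell import bot
    c=bot.read_camera("top"); cv2.imwrite(f"pics/{name}.png",c["img"][:,:,::-1])
    try: cases(c)
    except ValueError: pass
E
python3 - <<'E'
from h import *
s=st(); wr("w2"); tp("t2")
E
```

```text
t 5.2 p [0.4186 0.1    0.0112] jaw 88.9 xax [ 0.  0. -1.] F [0.27 0.76 0.12] M [0.054 0.013 0.017] g 0.852 q7 1.26
red (array([0.3896, 0.1011, 0.0594, 0.0576]), -0.9) ztop 0.051 5851
yellow (array([0.3952, 0.1503, 0.029 , 0.0023]), 88.4) ztop 0.1403 1106
red (array([0.4655, 0.1005, 0.0537, 0.0211]), 88.9) ztop 0.0535 147
yellow (array([0.5732, 0.2359, 0.1173, 0.0573]), -27.1) ztop 0.0536 566
blue (array([0.4133, 0.3057, 0.1162, 0.0571]), 25.7) ztop 0.0538 503
mat (array([nan, nan,  0.,  0.]), 0.0) 0.003965362402067463
```

View pics/w2.png

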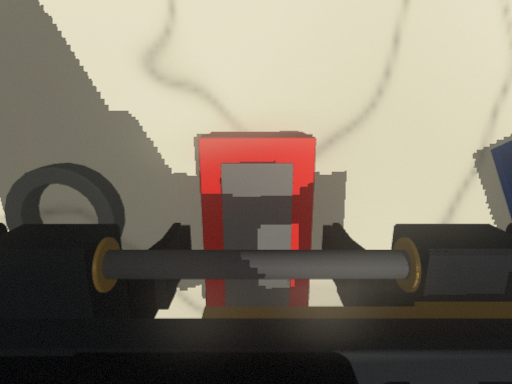

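View pics/t2.png

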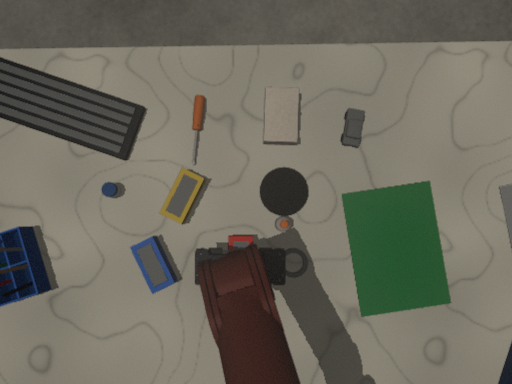

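Emit:
arm_command([
  {"travel": [0, 0, 0], "yaw": 0, "claw": 0.03},
  {"travel": [0, 0, 0], "yaw": 0, "claw": 0.03},
  {"travel": [0, 0, 0], "yaw": 0, "claw": 0.03},
  {"travel": [-0.02, 0, 0], "yaw": 0, "claw": 0.03},
  {"travel": [-0.04, 0, 0], "yaw": 0, "claw": 0.03},
  {"travel": [-0.04, 0, 0], "yaw": 0, "claw": 0.03},
  {"travel": [-0.04, 0, 0], "yaw": 0, "claw": 0.03},
  {"travel": [-0.02, 0, 0], "yaw": 0, "claw": 0.03},
  {"travel": [0, 0, 0], "yaw": 0, "claw": 0.03},
  {"travel": [0, 0, 0], "yaw": 0, "claw": 0.03},
])

```text
time: 6.55
eef_pos: [0.4174, 0.0996, 0.1696]
ee_rot: [0.504, -0.495, 0.506, 0.495]
ft_force: [-0.4, 0.4, -4.8]
gripper_width: 0.662
```

```bash
cat >> h.py <<'E'
def samp(n=6):
    from cell import bot
    for i in range(n):
        s=bot.sense(); Rm=Rt(s).as_matrix()
        print(round(s["time"],3),"p",s["eef_pos"].round(3),"F",s["ft_force"].round(1),"M",s["ft_torque"].round(3),"Mtool",(Rm.T@s["ft_torque"]).round(3))
        bot.read_camera("top")
E
python3 - <<'E'
from h import *
s=st(); samp(3)
E
```

```text
t 6.55 p [0.4174 0.0996 0.1696] jaw 88.9 xax [-0.002 -0.001 -1.   ] F [-0.37  0.43 -4.77] M [-0.036  0.038 -0.02 ] g 0.662 q7 1.15
6.55 p [0.417 0.1   0.17 ] F [-0.4  0.4 -4.8] M [-0.036  0.038 -0.02 ] Mtool [0.02  0.036 0.038]
6.6 p [0.417 0.1   0.17 ] F [ 0.2  0.7 -5. ] M [ 0.028  0.021 -0.002] Mtool [ 0.002 -0.028  0.021]
6.65 p [0.417 0.1   0.17 ] F [ 0.4  0.5 -4.5] M [0.01  0.053 0.057] Mtool [-0.057 -0.009  0.053]
```

Emit:
arm_command([
  {"travel": [0, -0.03, 0], "yaw": 0, "claw": 0.03},
  {"travel": [0, -0.04, 0], "yaw": 0, "claw": 0.03},
  {"travel": [0, -0.04, 0], "yaw": 0, "claw": 0.03},
  {"travel": [0, -0.02, 0], "yaw": 0, "claw": 0.03},
  {"travel": [0, 0, 0], "yaw": 0, "claw": 0.03},
  {"travel": [0, 0, 0], "yaw": 0, "claw": 0.03},
  {"travel": [0, 0.03, 0], "yaw": 0, "claw": 0.03},
  {"travel": [0, 0.05, 0], "yaw": 0, "claw": 0.03},
  {"travel": [0, 0.05, 0], "yaw": 0, "claw": 0.03},
  {"travel": [0, 0, 0], "yaw": 0, "claw": 0.03},
])

```text
time: 7.95
eef_pos: [0.4146, 0.1003, 0.1709]
ee_rot: [0.505, -0.495, 0.504, 0.497]
ft_force: [0.4, -0.6, -5.1]
gripper_width: 0.667
```

Run:
```python
from h import *
samp(9)
```

```text
7.95 p [0.415 0.1   0.171] F [ 0.4 -0.6 -5.1] M [ 0.012 -0.037  0.007] Mtool [-0.007 -0.013 -0.037]
8.0 p [0.417 0.1   0.171] F [-0.5  0.1 -3.9] M [-0.016 -0.02  -0.039] Mtool [ 0.038  0.016 -0.021]
8.05 p [0.418 0.1   0.171] F [ 0.4 -0.6 -3.9] M [ 0.004 -0.062  0.012] Mtool [-0.013 -0.005 -0.061]
8.1 p [0.419 0.1   0.171] F [ 0.6  0.4 -4.5] M [-0.021 -0.048 -0.028] Mtool [ 0.028  0.02  -0.049]
8.15 p [0.419 0.1   0.171] F [ 0.6  0.9 -4.9] M [ 0.081 -0.019  0.043] Mtool [-0.043 -0.081 -0.017]
8.2 p [0.419 0.1   0.171] F [ 0.5  0.1 -4.1] M [ 0.017  0.026 -0.023] Mtool [ 0.023 -0.016  0.026]
8.25 p [0.419 0.1   0.171] F [ 0.3  0.  -5.3] M [ 0.031 -0.039  0.017] Mtool [-0.017 -0.032 -0.038]
8.3 p [0.419 0.1   0.171] F [ 0.1  0.2 -4.3] M [ 0.054 -0.013 -0.049] Mtool [ 0.049 -0.055 -0.012]
8.35 p [0.419 0.1   0.171] F [ 0.7 -0.9 -4.3] M [0.04  0.003 0.03 ] Mtool [-0.03  -0.04   0.004]
```

Emit:
arm_command([
  {"travel": [0, 0, 0], "yaw": 0, "claw": 0.03},
  {"travel": [0, -0.02, 0], "yaw": 0, "claw": 0.03},
  {"travel": [0, -0.04, 0], "yaw": 0, "claw": 0.03},
  {"travel": [0, 0.04, 0], "yaw": 0, "claw": 0.03},
  {"travel": [0, 0.02, 0], "yaw": 0, "claw": 0.03},
  {"travel": [0, 0, 0], "yaw": 0, "claw": 0.03},
  {"travel": [0, 0, 0], "yaw": 0, "claw": 0.03},
  {"travel": [0, -0.03, 0], "yaw": 0, "claw": 0.03},
  {"travel": [0, -0.05, 0], "yaw": 0, "claw": 0.03},
  {"travel": [0, -0.06, 0], "yaw": 0, "claw": 0.03},
])

```text
time: 9.65
eef_pos: [0.5605, 0.0975, 0.1715]
ee_rot: [0.505, -0.496, 0.504, 0.495]
ft_force: [0.5, 0.5, -3.4]
gripper_width: 0.664
```

Run:
```python
from h import *
samp(9)
```

```text
9.65 p [0.561 0.098 0.172] F [ 0.5  0.5 -3.4] M [ 0.102 -0.093  0.029] Mtool [-0.029 -0.104 -0.091]
9.7 p [0.567 0.097 0.168] F [ 5.   1.4 -4.5] M [ 0.137 -0.743  0.03 ] Mtool [-0.025 -0.151 -0.741]
9.75 p [0.563 0.097 0.168] F [-0.6  0.6 -4.6] M [-0.02   0.067  0.007] Mtool [-0.008  0.022  0.066]
9.8 p [0.561 0.096 0.169] F [-0.9  0.5 -4.1] M [0.009 0.044 0.017] Mtool [-0.017 -0.008  0.044]
9.85 p [0.559 0.096 0.17 ] F [-0.6 -0.6 -3.8] M [-0.051  0.08  -0.021] Mtool [0.021 0.053 0.079]
9.9 p [0.558 0.097 0.17 ] F [-0.5  0.9 -4. ] M [-0.029  0.091  0.028] Mtool [-0.028  0.031  0.09 ]
9.95 p [0.558 0.097 0.171] F [-0.3 -0.1 -4.5] M [ 0.043  0.109 -0.009] Mtool [ 0.009 -0.041  0.109]
10.0 p [0.558 0.097 0.171] F [ 0.2 -0.3 -4. ] M [-0.018 -0.312 -0.023] Mtool [ 0.022  0.012 -0.312]
10.05 p [0.558 0.097 0.172] F [-0.   0.2 -4.6] M [-0.006  0.145  0.009] Mtool [-0.009  0.009  0.145]
```

Run:
```python
from h import *
samp(5)
```

```text
10.1 p [0.558 0.097 0.172] F [ 0.3 -0.3 -4.9] M [0.013 0.083 0.032] Mtool [-0.031 -0.012  0.084]
10.15 p [0.558 0.097 0.172] F [-0.3 -0.8 -4. ] M [0.006 0.117 0.048] Mtool [-0.048 -0.003  0.117]
10.2 p [0.558 0.097 0.172] F [ 0.5 -0.3 -5. ] M [-0.026  0.089  0.004] Mtool [-0.004  0.028  0.089]
10.25 p [0.558 0.097 0.172] F [-0.1  0.  -4.7] M [ 0.038  0.049 -0.031] Mtool [ 0.031 -0.037  0.05 ]
10.3 p [0.558 0.097 0.172] F [-0.3  0.  -4.2] M [-0.033  0.144  0.05 ] Mtool [-0.05   0.036  0.143]
```

Emit:
arm_command([
  {"travel": [0, 0, 0], "yaw": 0, "claw": 0.03},
  {"travel": [0, 0, 0], "yaw": 0, "claw": 0.03},
  {"travel": [0, 0, 0], "yaw": 0, "claw": 0.03},
  {"travel": [0, 0, 0], "yaw": 0, "claw": 0.03},
  {"travel": [0, 0, 0], "yaw": 0, "claw": 0.03},
  {"travel": [0, 0, 0], "yaw": 0, "claw": 0.03},
  {"travel": [0, 0, 0], "yaw": 0, "claw": 0.03},
  {"travel": [0, 0.03, 0], "yaw": 0, "claw": 0.03},
  {"travel": [0, 0.05, 0], "yaw": 0, "claw": 0.03},
  {"travel": [0, 0.06, 0], "yaw": 0, "claw": 0.03},
])

```text
time: 11.6
eef_pos: [0.4173, 0.0997, 0.1709]
ee_rot: [0.505, -0.495, 0.505, 0.494]
ft_force: [-0.8, 0.8, -2.8]
gripper_width: 0.66
```

Run:
```python
from h import *
samp(12)
```

```text
11.6 p [0.417 0.1   0.171] F [-0.8  0.8 -2.8] M [ 0.163  0.218 -0.015] Mtool [ 0.015 -0.158  0.222]
11.65 p [0.409 0.099 0.17 ] F [-8.5 -2.  -8.2] M [-0.083  1.069 -0.008] Mtool [0.009 0.104 1.067]
11.7 p [0.413 0.1   0.171] F [ 0.8 -0.1 -3.6] M [ 0.064  0.026 -0.007] Mtool [ 0.007 -0.063  0.027]
11.75 p [0.416 0.1   0.171] F [-0.  -0.3 -3.3] M [ 0.043 -0.004 -0.01 ] Mtool [ 0.01  -0.043 -0.003]
11.8 p [0.418 0.1   0.172] F [ 1.3 -0.5 -4.2] M [ 0.004 -0.073 -0.013] Mtool [ 0.013 -0.005 -0.073]
11.85 p [0.419 0.1   0.172] F [ 0.4  0.5 -4.2] M [-0.048 -0.057  0.025] Mtool [-0.025  0.047 -0.058]
11.9 p [0.419 0.1   0.171] F [ 0.6 -1.1 -4.9] M [-0.01  -0.125 -0.012] Mtool [ 0.012  0.007 -0.125]
11.95 p [0.419 0.1   0.171] F [-0.  -1.1 -4.6] M [-0.031 -0.081  0.053] Mtool [-0.053  0.03  -0.082]
12.0 p [0.419 0.1   0.171] F [ 0.1 -0.4 -5.5] M [ 0.001 -0.091 -0.028] Mtool [ 0.028 -0.003 -0.091]
12.05 p [0.419 0.1   0.171] F [ 0.2  0.2 -5. ] M [ 0.016 -0.041  0.002] Mtool [-0.002 -0.017 -0.041]
12.1 p [0.419 0.1   0.171] F [ 0.8 -0.4 -4.7] M [ 0.017 -0.021  0.013] Mtool [-0.013 -0.017 -0.021]
12.15 p [0.419 0.1   0.171] F [-0.2 -0.3 -4. ] M [-0.038 -0.006  0.027] Mtool [-0.027  0.038 -0.007]
```

Emit:
arm_command([
  {"travel": [0.01, -0.015, 0], "yaw": 0, "claw": 0.03},
  {"travel": [0.04, -0.015, 0], "yaw": 0, "claw": 0.03},
  {"travel": [0.04, 0, 0], "yaw": 0, "claw": 0.03},
  {"travel": [0.035, 0, 0], "yaw": 0, "claw": 0.03},
  {"travel": [0.018, 0, 0], "yaw": 0, "claw": 0.03},
  {"travel": [0.009, 0, 0], "yaw": 0, "claw": 0.03},
  {"travel": [0.006, 0, 0], "yaw": 0, "claw": 0.03},
  {"travel": [0, 0, 0], "yaw": 0, "claw": 0.03},
  {"travel": [0, 0, 0], "yaw": 0, "claw": 0.08},
  {"travel": [0, 0, 0], "yaw": 0, "claw": 0.08},
])

```text
time: 13.45
eef_pos: [0.4491, 0.0998, 0.0139]
ee_rot: [0.506, -0.495, 0.504, 0.495]
ft_force: [0.4, 0.2, -0.1]
gripper_width: 0.811
```

Run:
```python
from h import *
s=st(); to(s,[.4495,.1,.15]); to(s,[.4495,.1,.11]);to(s,[.575,.2355,.11],-27);to(s,[.575,.2355,.011],-27)
```

```text
t 13.45 p [0.4491 0.0998 0.0139] jaw 88.9 xax [ 0.002  0.001 -1.   ] F [ 0.36  0.17 -0.07] M [ 0.038  0.02  -0.005] g 0.811 q7 1.34
yaw 0 travel [-0.1361 -0.0006  0.0004]
yaw 0 travel [-0.0961 -0.0005  0.0003]
yaw 25.9 travel [-0.0958 -0.0506  0.1782]
yaw 25.9 travel [ 0.0032 -0.0505  0.1781]
```

Emit:
arm_command([
  {"travel": [-0.03, 0, 0], "yaw": 0, "claw": 0.087},
  {"travel": [-0.045, 0, 0], "yaw": 0, "claw": 0.087},
  {"travel": [-0.021, 0, 0], "yaw": 8.7, "claw": 0.087},
  {"travel": [0, 0, 0], "yaw": 8.7, "claw": 0.087},
  {"travel": [0, 0, 0], "yaw": 8.5, "claw": 0.087},
  {"travel": [0, -0.01, 0.038], "yaw": 0, "claw": 0.087},
  {"travel": [0, -0.015, 0.05], "yaw": 0, "claw": 0.087},
  {"travel": [0, -0.015, 0.05], "yaw": 0, "claw": 0.087},
  {"travel": [0, -0.01, 0.04], "yaw": 0, "claw": 0.087},
  {"travel": [0, 0, 0], "yaw": 0, "claw": 0.087},
])

```text
time: 14.7
eef_pos: [0.5748, 0.2382, 0.1087]
ee_rot: [0.603, -0.37, 0.602, 0.37]
ft_force: [0.4, -1.0, -0.5]
gripper_width: 0.999
```

Run:
```python
from h import *
s=st(); wr("w3"); tp("t3"); to(s,[.575,.2355,.011],-27)
```

```text
t 14.7 p [0.5748 0.2382 0.1087] jaw 63.1 xax [ 0.001 -0.    -1.   ] F [ 0.4  -1.02 -0.47] M [-0.065 -0.02   0.033] g 0.999 q7 0.81
red (array([0.451 , 0.1002, 0.1194, 0.0591]), -1.3) ztop 0.0511 4553
yellow (array([0.5688, 0.2396, 0.1035, 0.0578]), -27.0) ztop 0.0511 3659
blue (array([0.461 , 0.3052, 0.0749, 0.0357]), 63.3) ztop 0.0511 1997
red (array([0.4234, 0.1252, 0.0786, 0.0279]), 21.5) ztop 0.0538 152
yellow (array([0.616 , 0.2135, 0.0565, 0.0229]), 60.9) ztop 0.0539 139
blue (array([0.4197, 0.6225, 0.1581, 0.0896]), 15.8) ztop 0.073 221
mat (array([ 0.3501, -0.2115,  0.2276,  0.    ]), 23.2) 0.003944099004262291
yaw 0.1 travel [ 0.0977 -0.0013 -0.0023]
```

View pics/w3.png

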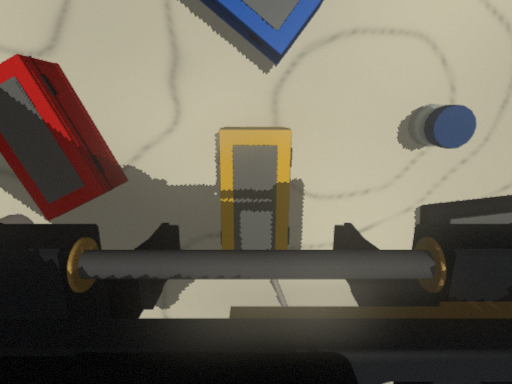

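View pics/t3.png

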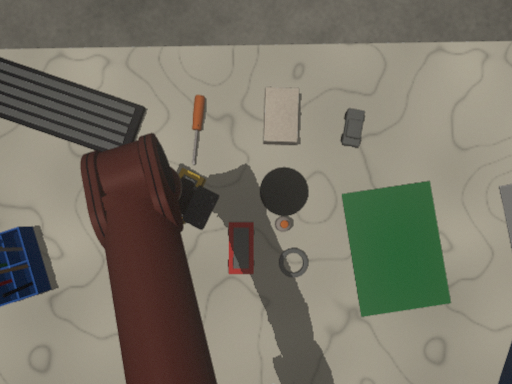

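Emit:
arm_command([
  {"travel": [0.03, -0.002, -0.002], "yaw": 0, "claw": 0.087},
  {"travel": [0.04, 0, 0], "yaw": 0, "claw": 0.087},
  {"travel": [0.0265, 0, 0], "yaw": 0, "claw": 0.087},
  {"travel": [0, 0, 0], "yaw": 0, "claw": 0.03},
  {"travel": [0, 0, 0], "yaw": 0, "claw": 0.03},
  {"travel": [0, 0, 0], "yaw": 0, "claw": 0.03},
  {"travel": [0, 0, 0], "yaw": 0, "claw": 0.03},
  {"travel": [0, 0, 0], "yaw": 0, "claw": 0.03},
  {"travel": [-0.03, 0, 0], "yaw": 0, "claw": 0.03},
  {"travel": [-0.05, 0, 0], "yaw": 0, "claw": 0.03},
])

```text
time: 16.05
eef_pos: [0.5727, 0.2316, 0.0915]
ee_rot: [0.601, -0.369, 0.605, 0.369]
ft_force: [1.3, 1.4, -2.4]
gripper_width: 0.663
```

Run:
```python
from h import *
s=st()
```

```text
t 16.05 p [0.5727 0.2316 0.0915] jaw 63.0 xax [-0.004 -0.003 -1.   ] F [ 1.3   1.35 -2.39] M [ 0.095 -0.07  -0.012] g 0.663 q7 0.82
```

Emit:
arm_command([
  {"travel": [-0.04, 0, 0], "yaw": 0, "claw": 0.03},
  {"travel": [-0.03, 0, 0], "yaw": 0, "claw": 0.03},
  {"travel": [0, 0.02, 0], "yaw": 0, "claw": 0.03},
  {"travel": [0, 0.04, 0], "yaw": 0, "claw": 0.03},
  {"travel": [0, 0, 0], "yaw": 0, "claw": 0.03},
  {"travel": [0, 0, 0], "yaw": 0, "claw": 0.03},
  {"travel": [0, 0, 0], "yaw": 0, "claw": 0.03},
  {"travel": [0, -0.03, 0], "yaw": 0, "claw": 0.03},
  {"travel": [0, -0.05, 0], "yaw": 0, "claw": 0.03},
  {"travel": [0, -0.06, 0], "yaw": 0, "claw": 0.03},
])

```text
time: 17.3
eef_pos: [0.647, 0.1961, 0.1623]
ee_rot: [0.603, -0.369, 0.603, 0.37]
ft_force: [0.5, 0.6, -3.0]
gripper_width: 0.66
```

Run:
```python
from h import *
samp(14)
```

```text
17.3 p [0.647 0.196 0.162] F [ 0.5  0.6 -3. ] M [ 0.034 -0.071 -0.004] Mtool [ 0.004 -0.062 -0.048]
17.35 p [0.653 0.188 0.161] F [-0.5 -6.  -2.3] M [-0.682  0.004  0.033] Mtool [-0.035  0.607 -0.31 ]
17.4 p [0.651 0.189 0.161] F [ 0.2 -1.6 -3.1] M [-0.174 -0.068  0.003] Mtool [-0.003  0.123 -0.14 ]
17.45 p [0.648 0.191 0.161] F [-0.6  0.2 -3.4] M [ 0.018  0.045 -0.006] Mtool [0.006 0.005 0.048]
17.5 p [0.647 0.194 0.161] F [ 0.1  0.  -2.7] M [ 0.081  0.027 -0.038] Mtool [ 0.038 -0.06   0.061]
17.55 p [0.646 0.195 0.162] F [-0.4 -0.4 -3.3] M [ 0.045  0.026 -0.004] Mtool [ 0.004 -0.028  0.044]
17.6 p [0.645 0.196 0.162] F [-0.3  1.3 -3.4] M [-0.035  0.005  0.018] Mtool [-0.018  0.033 -0.011]
17.65 p [0.645 0.197 0.162] F [-0.7  0.6 -3.4] M [ 0.021 -0.023 -0.   ] Mtool [-0.    -0.029 -0.011]
17.7 p [0.645 0.197 0.163] F [-0.1  0.3 -2.9] M [-0.025 -0.014 -0.034] Mtool [ 0.034  0.016 -0.024]
17.75 p [0.645 0.197 0.163] F [-0.2  0.1 -3.8] M [ 0.005 -0.013  0.001] Mtool [-0.001 -0.011 -0.01 ]
17.8 p [0.645 0.197 0.163] F [ 1.3  0.2 -3.4] M [ 0.072 -0.009  0.017] Mtool [-0.017 -0.069  0.025]
17.85 p [0.645 0.197 0.163] F [-0.3 -0.4 -2.9] M [-0.044 -0.04  -0.002] Mtool [ 0.002  0.021 -0.055]
17.9 p [0.646 0.197 0.163] F [-0.3 -0.2 -3.2] M [-0.025 -0.027  0.007] Mtool [-0.007  0.01  -0.036]
17.95 p [0.646 0.197 0.163] F [-0.3  0.2 -3.1] M [-0.005 -0.021 -0.002] Mtool [ 0.002 -0.005 -0.021]
```

Emit:
arm_command([
  {"travel": [0, 0, 0], "yaw": 0, "claw": 0.03},
  {"travel": [0, 0, 0], "yaw": 0, "claw": 0.03},
  {"travel": [0, 0, 0], "yaw": 0, "claw": 0.03},
  {"travel": [0, 0, 0], "yaw": 0, "claw": 0.03},
  {"travel": [0, 0, 0], "yaw": 0, "claw": 0.03},
  {"travel": [0, 0, 0], "yaw": 0, "claw": 0.03},
  {"travel": [0, 0, 0], "yaw": 0, "claw": 0.03},
  {"travel": [0, 0.03, 0], "yaw": 0, "claw": 0.03},
  {"travel": [0, 0.05, 0], "yaw": 0, "claw": 0.03},
  {"travel": [0, 0.06, 0], "yaw": 0, "claw": 0.03},
])

```text
time: 19.25
eef_pos: [0.5205, 0.2597, 0.1625]
ee_rot: [0.603, -0.369, 0.603, 0.369]
ft_force: [0.8, 2.0, -3.1]
gripper_width: 0.656
```

Run:
```python
from h import *
samp(14)
```

```text
19.25 p [0.52  0.26  0.162] F [ 0.8  2.  -3.1] M [ 0.083  0.048 -0.041] Mtool [ 0.041 -0.051  0.081]
19.3 p [0.513 0.266 0.162] F [-4.4  5.8 -5.9] M [0.536 0.482 0.   ] Mtool [-0.002 -0.262  0.671]
19.35 p [0.515 0.265 0.162] F [-0.2  0.6 -3.5] M [0.039 0.093 0.014] Mtool [-0.014  0.007  0.101]
19.4 p [0.518 0.263 0.163] F [ 1.2 -1.  -2.9] M [-0.039 -0.12   0.024] Mtool [-0.025 -0.019 -0.124]
19.45 p [0.52  0.261 0.163] F [ 1.2 -0.7 -2.9] M [-0.077 -0.025  0.057] Mtool [-0.057  0.058 -0.057]
19.5 p [0.521 0.26  0.163] F [-0.5 -1.2 -2.6] M [-0.05  -0.06  -0.003] Mtool [ 0.003  0.017 -0.077]
19.55 p [0.522 0.259 0.163] F [ 0.1  0.1 -4. ] M [-0.061  0.01   0.007] Mtool [-0.007  0.059 -0.019]
19.6 p [0.522 0.259 0.163] F [-0.2  0.2 -3. ] M [-0.03   0.07  -0.013] Mtool [0.013 0.058 0.049]
19.65 p [0.522 0.259 0.163] F [ 0.4  0.1 -3.2] M [-0.028  0.002 -0.008] Mtool [ 0.008  0.026 -0.011]
19.7 p [0.522 0.259 0.163] F [-0.5 -0.3 -3.7] M [-0.017 -0.002 -0.02 ] Mtool [ 0.02   0.014 -0.009]
19.75 p [0.522 0.259 0.162] F [ 0.   0.  -3.8] M [-0.051  0.032  0.019] Mtool [-0.019  0.06   0.005]
19.8 p [0.522 0.259 0.162] F [ 0.3 -1.  -3.9] M [-0.022 -0.008 -0.012] Mtool [ 0.012  0.016 -0.017]
19.85 p [0.522 0.259 0.162] F [ 1.1  0.8 -3.7] M [-0.046 -0.027 -0.001] Mtool [ 0.001  0.028 -0.045]
19.9 p [0.522 0.259 0.162] F [ 0.6 -0.3 -3.1] M [-0.009  0.014  0.033] Mtool [-0.033  0.014  0.008]
```

Run:
```python
from h import *
s=st(); to(s,[.531,-.263,.165],8)
P=None
c=dict(np.load("top0.npz")); P=pts(c); m=big(masks(c["img"])["mat"]); Q=P[m]; Q=Q[~np.isnan(Q[:,0])]; print(rect(Q[:,:2]))
```

```text
t 19.95 p [0.5215 0.2594 0.1624] jaw 62.9 xax [-0. -0. -1.] F [-0.6   0.08 -3.53] M [ 0.022 -0.039 -0.015] g 0.659 q7 0.68
yaw -35.1 travel [-0.0024  0.0633 -0.5186]
(array([ 0.438 , -0.2743,  0.2959,  0.217 ]), 7.5)
```

Emit:
arm_command([
  {"travel": [0, 0, 0], "yaw": -8.8, "claw": 0.03},
  {"travel": [0, 0, 0], "yaw": -8.8, "claw": 0.03},
  {"travel": [0, 0, 0], "yaw": -8.8, "claw": 0.03},
  {"travel": [0, 0, 0], "yaw": -8.7, "claw": 0.03},
  {"travel": [0, 0.005, -0.03], "yaw": 0, "claw": 0.03},
  {"travel": [0, 0.005, -0.045], "yaw": 0, "claw": 0.03},
  {"travel": [0, 0.005, -0.045], "yaw": 0, "claw": 0.03},
  {"travel": [0, 0.005, -0.045], "yaw": 0, "claw": 0.03},
  {"travel": [0, 0.005, -0.045], "yaw": 0, "claw": 0.03},
  {"travel": [0, 0.005, -0.045], "yaw": 0, "claw": 0.03},
])

```text
time: 21.2
eef_pos: [0.5268, 0.0004, 0.1627]
ee_rot: [-0.465, 0.533, -0.464, -0.533]
ft_force: [1.4, -0.7, -3.7]
gripper_width: 0.664
```

Run:
```python
from h import *
s=st(); to(s,[.531,-.263,.165],8)
```

```text
t 21.2 p [5.268e-01 4.000e-04 1.627e-01] jaw 97.9 xax [ 0.  0. -1.] F [ 1.4  -0.69 -3.67] M [ 0.04  -0.046 -0.001] g 0.664 q7 1.7
yaw -0.1 travel [-0.0024  0.0325 -0.2614]
```

Emit:
arm_command([
  {"travel": [0, 0.0055, -0.045], "yaw": 0, "claw": 0.03},
  {"travel": [0, 0.0055, -0.045], "yaw": 0, "claw": 0.03},
  {"travel": [0, 0.0055, -0.045], "yaw": 0, "claw": 0.03},
  {"travel": [0, 0.0055, -0.045], "yaw": 0, "claw": 0.03},
  {"travel": [0, 0.0055, -0.045], "yaw": 0, "claw": 0.03},
  {"travel": [0, 0.005, -0.036], "yaw": 0, "claw": 0.03},
  {"travel": [0.02, 0, 0], "yaw": 0, "claw": 0.03},
  {"travel": [0.035, 0, 0], "yaw": 0, "claw": 0.03},
  {"travel": [0.035, 0, 0], "yaw": 0, "claw": 0.03},
  {"travel": [0.02, 0, 0], "yaw": 0, "claw": 0.03},
])

```text
time: 22.45
eef_pos: [0.5303, -0.2591, 0.0505]
ee_rot: [0.464, -0.533, 0.464, 0.535]
ft_force: [0.5, -0.4, -3.1]
gripper_width: 0.664
```

Run:
```python
from h import *
s=st()
```

```text
t 22.45 p [ 0.5303 -0.2591  0.0505] jaw 98.0 xax [-0.002  0.001 -1.   ] F [ 0.47 -0.44 -3.14] M [ 0.008 -0.01  -0.019] g 0.664 q7 2.37
```

Emit:
arm_command([
  {"travel": [0.018, 0, 0], "yaw": 0, "claw": 0.03},
  {"travel": [0.01, 0, 0], "yaw": 0, "claw": 0.03},
  {"travel": [0.007, 0, 0], "yaw": 0, "claw": 0.03},
  {"travel": [0, 0, 0], "yaw": 0, "claw": 0.03},
  {"travel": [0, 0, 0], "yaw": 0, "claw": 0.075},
  {"travel": [0, 0, 0], "yaw": 0, "claw": 0.075},
  {"travel": [0, 0, 0], "yaw": 0, "claw": 0.075},
  {"travel": [-0.03, 0, 0], "yaw": 0, "claw": 0.075},
  {"travel": [-0.05, 0, 0], "yaw": 0, "claw": 0.075},
  {"travel": [-0.04, 0, 0], "yaw": 0, "claw": 0.075},
])

```text
time: 23.7
eef_pos: [0.5318, -0.2602, 0.1396]
ee_rot: [-0.464, 0.534, -0.464, -0.533]
ft_force: [1.2, -0.2, -0.5]
gripper_width: 0.865
```

Run:
```python
from h import *
s=st(); wr("w4"); to(s,[.52,.0,.15],26); to(s,[.52,.23,.15],26); to(s,[.415,.3055,.11],26)
```

```text
t 23.7 p [ 0.5318 -0.2602  0.1396] jaw 98.0 xax [ 0.001 -0.    -1.   ] F [ 1.24 -0.24 -0.51] M [ 0.019  0.002 -0.014] g 0.865 q7 2.31
yaw -18.0 travel [-0.0105 -0.1035  0.239 ]
yaw -18.0 travel [-0.0106 -0.2043  0.4458]
yaw -18.0 travel [ 0.0292 -0.143   0.5597]
```

View pics/w4.png

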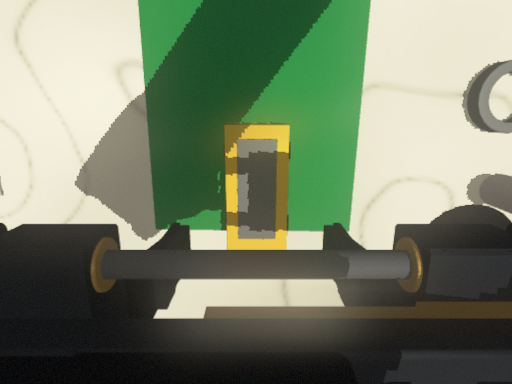

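Run:
```python
from h import *
s=st(); to(s,[.52,.08,.14]);  to(s,[.415,.3055,.11])
```

```text
t 23.75 p [ 0.5339 -0.2617  0.1446] jaw 98.0 xax [ 0.007 -0.002 -1.   ] F [ 1.79 -2.41  4.38] M [-0.181 -0.145  0.073] g 0.861 q7 2.31
yaw 0 travel [ 0.0038 -0.0338  0.3403]
yaw 0 travel [0.0327 0.039  0.5783]
```

Emit:
arm_command([
  {"travel": [0, -0.005, 0.04], "yaw": 0, "claw": 0.087},
  {"travel": [0, -0.005, 0.05], "yaw": 0, "claw": 0.087},
  {"travel": [0, -0.005, 0.05], "yaw": 0, "claw": 0.087},
  {"travel": [0, -0.005, 0.05], "yaw": 0, "claw": 0.087},
  {"travel": [0, -0.005, 0.05], "yaw": 0, "claw": 0.087},
  {"travel": [0, -0.005, 0.05], "yaw": 0, "claw": 0.087},
  {"travel": [0, -0.004, 0.05], "yaw": 0, "claw": 0.087},
  {"travel": [0, 0.014, 0.05], "yaw": 0, "claw": 0.087},
  {"travel": [0, 0.014, 0.05], "yaw": 0, "claw": 0.087},
  {"travel": [0, 0.014, 0.05], "yaw": 0, "claw": 0.087},
])

```text
time: 25.0
eef_pos: [0.4543, 0.2256, 0.1377]
ee_rot: [0.464, -0.534, 0.463, 0.534]
ft_force: [0.7, 0.3, -1.0]
gripper_width: 0.993
```

Run:
```python
from h import *
s=st(); to(s,[.415,.3055,.11],26)
```

```text
t 25.0 p [0.4543 0.2256 0.1377] jaw 98.0 xax [ 0.     0.001 -1.   ] F [ 0.69  0.34 -0.98] M [ 0.059 -0.026 -0.006] g 0.993 q7 1.21
yaw -18.0 travel [0.0278 0.0003 0.089 ]
```

Emit:
arm_command([
  {"travel": [0, 0, 0], "yaw": -9, "claw": 0.087},
  {"travel": [0, 0, 0], "yaw": -9, "claw": 0.087},
  {"travel": [0.005, 0, 0.03], "yaw": 0, "claw": 0.087},
  {"travel": [0.01, 0, 0.03], "yaw": 0, "claw": 0.087},
  {"travel": [0.015, 0, 0.025], "yaw": 0, "claw": 0.087},
  {"travel": [0, 0, 0], "yaw": 0, "claw": 0.087},
  {"travel": [0, 0, 0], "yaw": 0, "claw": 0.087},
  {"travel": [0, 0, 0], "yaw": 0, "claw": 0.087},
  {"travel": [0, 0, 0], "yaw": 0, "claw": 0.087},
  {"travel": [0, 0, 0], "yaw": 0, "claw": 0.087},
])

```text
time: 26.25
eef_pos: [0.418, 0.3003, 0.1078]
ee_rot: [-0.375, 0.6, -0.374, -0.6]
ft_force: [0.2, 0.1, -0.4]
gripper_width: 1.0
```

Run:
```python
from h import *
s=st(); wr("w5"); to(s,[.415,.3055,.011],26)
```

```text
t 26.25 p [0.418  0.3003 0.1078] jaw 116.0 xax [ 0.  0. -1.] F [ 0.2   0.08 -0.42] M [ 0.054  0.041 -0.012] g 1.0 q7 1.37
red (array([0.4509, 0.1011, 0.1195, 0.0575]), -1.3) ztop 0.051 4024
yellow (array([0.4116, 0.2445, 0.0129, 0.0027]), 26.9) ztop 0.2287 314
blue (array([0.4182, 0.2812, 0.0463, 0.0101]), 25.2) ztop 0.051 560
yaw 0.0 travel [0.0968 0.0004 0.006 ]
```

View pics/w5.png

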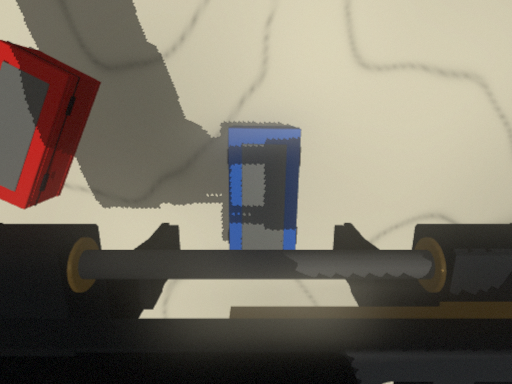

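Emit:
arm_command([
  {"travel": [0.03, 0, 0.006], "yaw": 0, "claw": 0.087},
  {"travel": [0.04, 0, 0], "yaw": 0, "claw": 0.087},
  {"travel": [0.026, 0, 0], "yaw": 0, "claw": 0.087},
  {"travel": [0, 0, 0], "yaw": 0, "claw": 0.03},
  {"travel": [0, 0, 0], "yaw": 0, "claw": 0.03},
  {"travel": [0, 0, 0], "yaw": 0, "claw": 0.03},
  {"travel": [0, 0, 0], "yaw": 0, "claw": 0.03},
  {"travel": [0, 0, 0], "yaw": 0, "claw": 0.03},
  {"travel": [-0.03, 0, 0], "yaw": 0, "claw": 0.03},
  {"travel": [-0.05, 0, 0], "yaw": 0, "claw": 0.03},
])

```text
time: 27.55
eef_pos: [0.4137, 0.3048, 0.0911]
ee_rot: [0.373, -0.6, 0.376, 0.6]
ft_force: [0.8, 1.2, -1.9]
gripper_width: 0.664
```

Run:
```python
from h import *
s=st()
```

```text
t 27.55 p [0.4137 0.3048 0.0911] jaw 116.1 xax [-0.002 -0.003 -1.   ] F [ 0.81  1.17 -1.93] M [ 0.193 -0.017  0.008] g 0.664 q7 1.37
```

Emit:
arm_command([
  {"travel": [-0.04, 0, 0], "yaw": 0, "claw": 0.03},
  {"travel": [-0.03, 0, 0], "yaw": 0, "claw": 0.03},
  {"travel": [0, 0.015, 0], "yaw": 0, "claw": 0.03},
  {"travel": [0, 0.025, 0], "yaw": 0, "claw": 0.03},
  {"travel": [0, 0, 0], "yaw": 0, "claw": 0.03},
  {"travel": [0, 0, 0], "yaw": 0, "claw": 0.03},
  {"travel": [0, 0, 0], "yaw": 0, "claw": 0.03},
  {"travel": [0, -0.03, 0], "yaw": 0, "claw": 0.03},
  {"travel": [0, -0.05, 0], "yaw": 0, "claw": 0.03},
  {"travel": [0, -0.06, 0], "yaw": 0, "claw": 0.03},
])

```text
time: 28.8
eef_pos: [0.5062, 0.3509, 0.1614]
ee_rot: [0.374, -0.6, 0.374, 0.6]
ft_force: [0.3, 0.9, -1.8]
gripper_width: 0.658
```

Run:
```python
from h import *
samp(14)
```

```text
28.8 p [0.506 0.351 0.161] F [ 0.3  0.9 -1.8] M [0.057 0.03  0.061] Mtool [-0.061 -0.065  0.002]
28.85 p [0.512 0.353 0.158] F [-0.7  1.2 -2.2] M [0.23  0.017 0.023] Mtool [-0.023 -0.214 -0.086]
28.9 p [0.509 0.351 0.158] F [-0.7 -0.4 -3.5] M [-0.03   0.065 -0.013] Mtool [ 0.012 -0.001  0.072]
28.95 p [0.507 0.35  0.159] F [-0.6 -1.4 -2.3] M [0.005 0.082 0.018] Mtool [-0.019 -0.041  0.072]
29.0 p [0.505 0.349 0.16 ] F [-0.5  0.4 -3.4] M [0.054 0.034 0.017] Mtool [-0.017 -0.064  0.007]
29.05 p [0.505 0.349 0.161] F [ 0.2 -0.8 -2.1] M [ 0.004  0.069 -0.026] Mtool [ 0.026 -0.034  0.06 ]
29.1 p [0.504 0.349 0.161] F [-0.9  0.  -2.6] M [0.034 0.082 0.008] Mtool [-0.008 -0.067  0.059]
29.15 p [0.504 0.349 0.162] F [-0.2 -0.2 -1.5] M [ 0.046  0.066 -0.005] Mtool [ 0.005 -0.071  0.039]
29.2 p [0.504 0.35  0.162] F [ 0.1  0.  -1.9] M [ 0.025  0.019 -0.025] Mtool [ 0.025 -0.031  0.006]
29.25 p [0.504 0.35  0.162] F [ 0.3 -1.4 -2.3] M [ 0.052  0.069 -0.023] Mtool [ 0.023 -0.077  0.039]
29.3 p [0.504 0.35  0.162] F [-0.5 -0.7 -2.2] M [ 0.073  0.01  -0.005] Mtool [ 0.005 -0.07  -0.023]
29.35 p [0.504 0.35  0.162] F [ 0.1 -0.4 -2.4] M [ 0.033 -0.016 -0.024] Mtool [ 0.024 -0.022 -0.029]
29.4 p [0.505 0.35  0.162] F [-0.3  0.2 -2.7] M [ 0.015  0.038 -0.023] Mtool [ 0.023 -0.03   0.028]
29.45 p [0.505 0.35  0.162] F [-0.4  0.1 -2. ] M [ 0.038  0.018 -0.018] Mtool [ 0.018 -0.042 -0.   ]
```

Emit:
arm_command([
  {"travel": [0, 0, 0], "yaw": 0, "claw": 0.03},
  {"travel": [0, 0, 0], "yaw": 0, "claw": 0.03},
  {"travel": [0, 0, 0], "yaw": 0, "claw": 0.03},
  {"travel": [0, 0, 0], "yaw": 0, "claw": 0.03},
  {"travel": [0, 0, 0], "yaw": 0, "claw": 0.03},
  {"travel": [0, 0, 0], "yaw": 0, "claw": 0.03},
  {"travel": [0, 0, 0], "yaw": 0, "claw": 0.03},
  {"travel": [0, 0.03, 0], "yaw": 0, "claw": 0.03},
  {"travel": [0, 0.05, 0], "yaw": 0, "claw": 0.03},
  {"travel": [0, 0.06, 0], "yaw": 0, "claw": 0.03},
])

```text
time: 30.75
eef_pos: [0.3783, 0.2877, 0.1614]
ee_rot: [-0.375, 0.6, -0.375, -0.599]
ft_force: [-0.9, 1.5, -1.0]
gripper_width: 0.662
```

Run:
```python
from h import *
samp(14)
s=st(); to(s,[.52,.0,.165]); to(s,[.372,-.282,.165],-2)
```

```text
30.75 p [0.378 0.288 0.161] F [-0.9  1.5 -1. ] M [ 0.101  0.14  -0.006] Mtool [ 0.006 -0.152  0.081]
30.8 p [0.371 0.283 0.16 ] F [-4.6 -4.1 -6. ] M [-0.276  0.514  0.049] Mtool [-0.049  0.022  0.583]
30.85 p [0.374 0.285 0.161] F [-0.2  0.1 -2.7] M [ 0.049 -0.026  0.046] Mtool [-0.046 -0.033 -0.045]
30.9 p [0.377 0.287 0.162] F [ 0.7  1.  -2.3] M [ 0.043 -0.012  0.032] Mtool [-0.032 -0.033 -0.03 ]
30.95 p [0.379 0.288 0.162] F [ 0.   0.4 -3. ] M [ 0.045 -0.021  0.053] Mtool [-0.053 -0.031 -0.038]
31.0 p [0.38  0.289 0.162] F [ 0.4  0.2 -1.5] M [ 0.088 -0.025  0.037] Mtool [-0.037 -0.068 -0.061]
31.05 p [0.38  0.289 0.162] F [ 0.2  0.4 -2.6] M [ 0.08  -0.017  0.039] Mtool [-0.039 -0.065 -0.051]
31.1 p [0.38  0.289 0.162] F [-0.2  0.4 -2. ] M [ 0.085 -0.025 -0.028] Mtool [ 0.028 -0.065 -0.06 ]
31.15 p [0.38  0.289 0.162] F [ 0.7 -0.6 -2.7] M [-0.012 -0.011  0.06 ] Mtool [-0.06   0.015 -0.005]
31.2 p [0.38  0.289 0.162] F [ 0.5  0.1 -2.3] M [0.054 0.029 0.004] Mtool [-0.004 -0.062  0.002]
31.25 p [0.38  0.288 0.161] F [ 0.  -0.1 -2.4] M [ 0.054  0.042 -0.092] Mtool [ 0.092 -0.067  0.014]
31.3 p [0.38  0.288 0.161] F [-0.5 -0.9 -1.7] M [ 0.035  0.038 -0.02 ] Mtool [ 0.02  -0.048  0.019]
31.35 p [0.38  0.288 0.161] F [ 0.3  0.2 -1.4] M [ 0.081  0.023 -0.002] Mtool [ 0.002 -0.083 -0.014]
31.4 p [0.379 0.288 0.161] F [-0.6 -0.1 -2.8] M [0.079 0.045 0.005] Mtool [-0.005 -0.091  0.006]
t 31.45 p [0.3794 0.2883 0.1614] jaw 116.0 xax [-0.    -0.001 -1.   ] F [ 0.42  0.05 -1.81] M [ 0.03  -0.03  -0.019] g 0.659 q7 1.28
yaw 0 travel [-3.500e-03  2.000e-04 -3.208e-01]
yaw 28.0 travel [-0.0033 -0.0125 -0.5702]
```

Emit:
arm_command([
  {"travel": [0, 0, 0], "yaw": 9.3, "claw": 0.03},
  {"travel": [0, 0, 0], "yaw": 9.3, "claw": 0.03},
  {"travel": [0, 0, 0], "yaw": 9.4, "claw": 0.03},
  {"travel": [0, -0.018, -0.04], "yaw": 0, "claw": 0.03},
  {"travel": [0, -0.018, -0.04], "yaw": 0, "claw": 0.03},
  {"travel": [0, -0.019, -0.041], "yaw": 0, "claw": 0.03},
  {"travel": [0, -0.019, -0.041], "yaw": 0, "claw": 0.03},
  {"travel": [0, -0.019, -0.041], "yaw": 0, "claw": 0.03},
  {"travel": [0, -0.019, -0.041], "yaw": 0, "claw": 0.03},
  {"travel": [0, -0.019, -0.041], "yaw": 0, "claw": 0.03},
])

```text
time: 32.7
eef_pos: [0.501, -0.0023, 0.1618]
ee_rot: [0.509, -0.492, 0.508, 0.491]
ft_force: [1.1, 0.2, -2.3]
gripper_width: 0.661
```

Run:
```python
from h import *
s=st(); to(s,[.37,-.285,.16])
```

```text
t 32.7 p [ 0.501  -0.0023  0.1618] jaw 88.1 xax [ 0.001  0.    -1.   ] F [ 1.1   0.22 -2.26] M [ 0.056 -0.04   0.039] g 0.661 q7 1.49
yaw 0 travel [ 0.0016  0.1213 -0.287 ]
```

Emit:
arm_command([
  {"travel": [0, 0.017, -0.041], "yaw": 0, "claw": 0.03},
  {"travel": [0, 0.017, -0.041], "yaw": 0, "claw": 0.03},
  {"travel": [0, 0.017, -0.041], "yaw": 0, "claw": 0.03},
  {"travel": [0, 0.017, -0.041], "yaw": 0, "claw": 0.03},
  {"travel": [0, 0.018, -0.041], "yaw": 0, "claw": 0.03},
  {"travel": [0, 0.018, -0.041], "yaw": 0, "claw": 0.03},
  {"travel": [0, 0.017, -0.037], "yaw": 0, "claw": 0.03},
  {"travel": [0.03, 0, 0], "yaw": 0, "claw": 0.03},
  {"travel": [0.04, 0, 0], "yaw": 0, "claw": 0.03},
  {"travel": [0.04, 0, 0], "yaw": 0, "claw": 0.03},
])

```text
time: 33.95
eef_pos: [0.3712, -0.2773, 0.0585]
ee_rot: [0.509, -0.492, 0.506, 0.493]
ft_force: [0.1, 2.2, -1.4]
gripper_width: 0.664
```

Run:
```python
from h import *
s=st()
```

```text
t 33.95 p [ 0.3712 -0.2773  0.0585] jaw 88.2 xax [ 0.002  0.004 -1.   ] F [ 0.09  2.21 -1.44] M [0.283 0.008 0.047] g 0.664 q7 2.34
```

Emit:
arm_command([
  {"travel": [0.016, 0, 0], "yaw": 0, "claw": 0.03},
  {"travel": [0.011, 0, 0], "yaw": 0, "claw": 0.03},
  {"travel": [0.007, 0, 0], "yaw": 0, "claw": 0.03},
  {"travel": [0, 0, 0], "yaw": 0, "claw": 0.03},
  {"travel": [0, 0, 0], "yaw": 0, "claw": 0.075},
  {"travel": [0, 0, 0], "yaw": 0, "claw": 0.075},
  {"travel": [0, 0, 0], "yaw": 0, "claw": 0.075},
  {"travel": [-0.03, 0, 0], "yaw": 0, "claw": 0.075},
  {"travel": [-0.05, 0, 0], "yaw": 0, "claw": 0.075},
  {"travel": [-0.04, 0, 0], "yaw": 0, "claw": 0.075},
])

```text
time: 35.2
eef_pos: [0.3701, -0.2721, 0.125]
ee_rot: [0.507, -0.49, 0.505, 0.498]
ft_force: [0.5, 2.2, -0.0]
gripper_width: 0.863
```

Run:
```python
from h import *
s=st(); wr("w6"); tp("t6"); to(s,[.5,-.0,.14],-1.3); s["eef_pos"]=np.array([.5,0,.14]); to(s,[.451,.1005,.11],-1.3)
```

```text
t 35.2 p [ 0.3701 -0.2721  0.125 ] jaw 88.6 xax [-0.005  0.011 -1.   ] F [ 0.5   2.15 -0.01] M [ 0.155 -0.038 -0.01 ] g 0.863 q7 1.93
red (array([0.4483, 0.0996, 0.1157, 0.056 ]), -1.1) ztop 0.0538 534
yellow (array([ 0.5281, -0.2593,  0.118 ,  0.0591]), 7.8) ztop 0.0562 607
blue (array([0.4196, 0.6228, 0.1592, 0.09  ]), 14.8) ztop 0.0731 197
mat (array([ 0.4331, -0.2771,  0.2564,  0.1882]), -55.4) 0.003948181505636583
yaw -0.1 travel [-0.0129 -0.1236  0.2752]
yaw -0.1 travel [0.0313 0.0511 0.099 ]
```

View pics/t6.png

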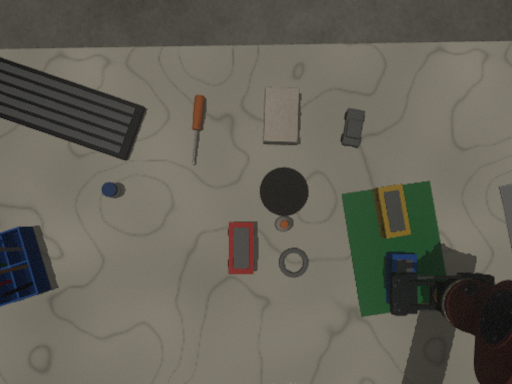

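View pics/w6.png

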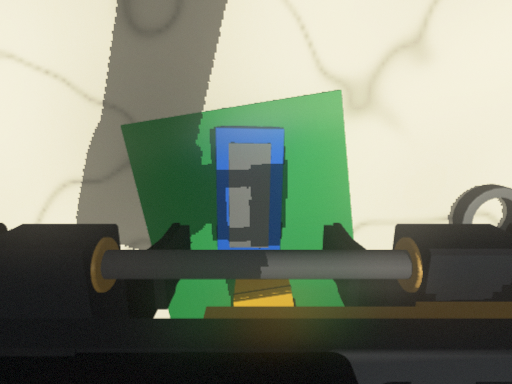

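Run:
```python
from h import *
from cell import bot
s=st(); print(s["q"].round(2),s["dq"].round(2))
c=bot.read_camera("scene"); cv2.imwrite("pics/s6.png",c["img"][:,:,::-1])
```

```text
t 35.3 p [ 0.3727 -0.2725  0.1272] jaw 88.6 xax [ 0.007  0.019 -1.   ] F [-0.41 -0.06  0.24] M [ 0.017 -0.052  0.005] g 0.856 q7 1.93
[-0.82 -0.21  1.28  2.03  0.2   1.18  1.93] [ 0.03  0.18  0.01  0.06 -0.17 -0.08  0.17]
```

View pics/s6.png

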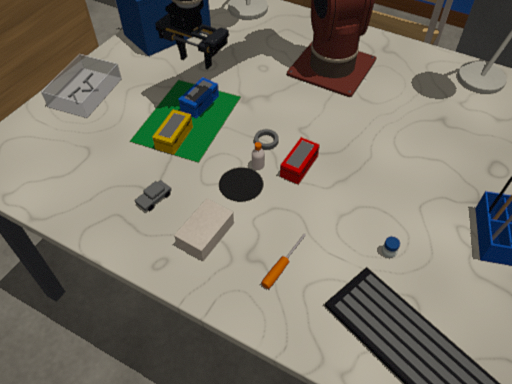

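Both cases are standing lid up on the mat and released. Now going back for red.

Emit:
arm_command([
  {"travel": [0, -0.02, 0.02], "yaw": 0, "claw": 0.087},
  {"travel": [0, -0.02, 0.04], "yaw": 0, "claw": 0.087},
  {"travel": [0, -0.02, 0.04], "yaw": 0, "claw": 0.087},
  {"travel": [0, -0.02, 0.04], "yaw": 0, "claw": 0.087},
  {"travel": [0, -0.02, 0.045], "yaw": 0, "claw": 0.087},
  {"travel": [0, -0.01, 0.045], "yaw": 0, "claw": 0.087},
  {"travel": [0, 0, 0.045], "yaw": 0, "claw": 0.087},
  {"travel": [0, 0, 0], "yaw": 0, "claw": 0.087},
  {"travel": [0, 0, 0], "yaw": 0, "claw": 0.087},
  {"travel": [0, 0, 0], "yaw": 0, "claw": 0.087},
])

```text
time: 36.6
eef_pos: [0.4866, -0.0008, 0.1264]
ee_rot: [0.508, -0.489, 0.505, 0.498]
ft_force: [0.3, -0.1, 0.5]
gripper_width: 0.996
```

Run:
```python
from h import *
s=st(); print(s["q"].round(2));to(s,[.45,.1005,.11],-1.2)
```

```text
t 36.6 p [ 0.4866 -0.0008  0.1264] jaw 88.5 xax [-0.005  0.011 -1.   ] F [ 0.28 -0.14  0.5 ] M [-0.038 -0.016 -0.008] g 0.996 q7 1.53
[-1.11  0.05  1.08  1.97 -0.06  1.15  1.53]
yaw -0.3 travel [0.0177 0.0386 0.1003]
```

Emit:
arm_command([
  {"travel": [0, 0.009, 0.025], "yaw": 0, "claw": 0.087},
  {"travel": [0, 0.01, 0.025], "yaw": 0, "claw": 0.087},
  {"travel": [0, 0.01, 0.025], "yaw": 0, "claw": 0.087},
  {"travel": [0.018, 0.01, 0.025], "yaw": 0, "claw": 0.087},
  {"travel": [0, 0, 0], "yaw": 0, "claw": 0.087},
  {"travel": [0, 0, 0], "yaw": 0, "claw": 0.087},
  {"travel": [0, 0, 0], "yaw": 0, "claw": 0.087},
  {"travel": [0, 0, 0], "yaw": 0, "claw": 0.087},
  {"travel": [0, 0, 0], "yaw": 0, "claw": 0.087},
  {"travel": [0, 0, 0], "yaw": 0, "claw": 0.087},
])

```text
time: 37.85
eef_pos: [0.4503, 0.1017, 0.1104]
ee_rot: [0.508, -0.49, 0.504, 0.498]
ft_force: [-0.3, -0.1, -0.5]
gripper_width: 1.002
```

Run:
```python
from h import *
s=st(); wr("w7"); to(s,[.45,.1005,.012],-1.2)
```

```text
t 37.85 p [0.4503 0.1017 0.1104] jaw 88.6 xax [-0.004  0.012 -1.   ] F [-0.33 -0.05 -0.53] M [0.068 0.008 0.007] g 1.002 q7 1.24
red (array([0.4499, 0.0762, 0.0907, 0.0104]), -1.0) ztop 0.051 1189
yellow (array([0.4194, 0.0535, 0.0146, 0.0026]), -0.7) ztop 0.2306 462
yaw -0.2 travel [ 0.0984 -0.0002 -0.0024]
```

Grip and lift, then one confirming stroke pair.

Emit:
arm_command([
  {"travel": [0.03, 0, -0.0025], "yaw": 0, "claw": 0.087},
  {"travel": [0.04, 0, 0], "yaw": 0, "claw": 0.087},
  {"travel": [0.0275, 0, 0], "yaw": 0, "claw": 0.087},
  {"travel": [0, 0, 0], "yaw": 0, "claw": 0.03},
  {"travel": [0, 0, 0], "yaw": 0, "claw": 0.03},
  {"travel": [0, 0, 0], "yaw": 0, "claw": 0.03},
  {"travel": [0, 0, 0], "yaw": 0, "claw": 0.03},
  {"travel": [0, 0, 0], "yaw": 0, "claw": 0.03},
  {"travel": [-0.03, 0, 0], "yaw": 0, "claw": 0.03},
  {"travel": [-0.05, 0, 0], "yaw": 0, "claw": 0.03},
])

```text
time: 39.15
eef_pos: [0.4485, 0.0987, 0.0927]
ee_rot: [0.507, -0.49, 0.506, 0.498]
ft_force: [-0.1, 1.9, -3.6]
gripper_width: 0.663
```

Emit:
arm_command([
  {"travel": [-0.05, 0, 0], "yaw": 0, "claw": 0.03},
  {"travel": [-0.04, 0, 0], "yaw": 0, "claw": 0.03},
  {"travel": [0, 0, 0], "yaw": 0, "claw": 0.03},
  {"travel": [0, 0, 0], "yaw": 0, "claw": 0.03},
  {"travel": [0, 0, 0], "yaw": 0, "claw": 0.03},
  {"travel": [0, 0, 0], "yaw": 0, "claw": 0.03},
  {"travel": [0, 0, 0], "yaw": 0, "claw": 0.03},
  {"travel": [0, -0.03, 0], "yaw": 0, "claw": 0.03},
  {"travel": [0, -0.05, 0], "yaw": 0, "claw": 0.03},
  {"travel": [0, -0.06, 0], "yaw": 0, "claw": 0.03},
])

```text
time: 40.4
eef_pos: [0.5712, 0.0975, 0.1835]
ee_rot: [0.507, -0.488, 0.505, 0.499]
ft_force: [-1.5, 0.9, 0.1]
gripper_width: 0.663
```

Run:
```python
from h import *
samp(20)
```

```text
40.4 p [0.571 0.098 0.183] F [-1.5  0.9  0.1] M [-0.026  0.024 -0.001] Mtool [0.002 0.027 0.023]
40.45 p [0.577 0.096 0.178] F [ -0.8   9.1 -12.4] M [ 0.979 -0.412  0.001] Mtool [-0.011 -0.989 -0.387]
40.5 p [0.573 0.095 0.178] F [-1.   0.4 -5.3] M [ 0.038 -0.069 -0.013] Mtool [ 0.013 -0.04  -0.068]
40.55 p [0.571 0.094 0.18 ] F [ 0.5 -1.  -5. ] M [-0.038  0.042 -0.002] Mtool [0.003 0.04  0.041]
40.6 p [0.57  0.094 0.181] F [-0.2 -0.1 -4.1] M [-0.012  0.001  0.036] Mtool [-0.036  0.013  0.   ]
40.65 p [0.569 0.095 0.183] F [-0.2  0.  -4.6] M [-0.006  0.013  0.023] Mtool [-0.022  0.006  0.013]
40.7 p [0.569 0.095 0.183] F [-0.  -0.3 -4.7] M [-0.017  0.036  0.035] Mtool [-0.034  0.019  0.036]
40.75 p [0.569 0.096 0.184] F [-0.3 -0.1 -4.8] M [-0.033  0.067 -0.013] Mtool [0.015 0.035 0.066]
40.8 p [0.569 0.096 0.184] F [ 0.1 -0.2 -4.3] M [ 0.012  0.124 -0.031] Mtool [ 0.033 -0.008  0.123]
40.85 p [0.569 0.096 0.184] F [-1.2  0.5 -4.6] M [0.033 0.042 0.024] Mtool [-0.024 -0.032  0.044]
40.9 p [0.569 0.096 0.184] F [-0.3  0.2 -5.3] M [0.042 0.058 0.035] Mtool [-0.034 -0.04   0.06 ]
40.95 p
[... 191 characters left out ...]
1]
41.05 p [0.57  0.096 0.184] F [ 0.2 -0.3 -5.2] M [0.038 0.088 0.016] Mtool [-0.015 -0.035  0.089]
41.1 p [0.57  0.096 0.184] F [-0.8  0.  -5.8] M [-0.063  0.079 -0.038] Mtool [0.04  0.065 0.077]
41.15 p [0.57  0.096 0.184] F [ 0.4 -0.1 -4.1] M [-0.045  0.057  0.007] Mtool [-0.006  0.046  0.056]
41.2 p [0.57  0.096 0.184] F [ 0.1  0.1 -4.4] M [ 0.019  0.114 -0.029] Mtool [ 0.03  -0.016  0.114]
41.25 p [0.57  0.096 0.183] F [ 1.   0.9 -4.1] M [-0.048  0.104  0.011] Mtool [-0.01   0.051  0.103]
41.3 p [0.57  0.096 0.183] F [ 0.9 -0.6 -4.9] M [-0.045  0.051  0.026] Mtool [-0.025  0.046  0.05 ]
41.35 p [0.57  0.096 0.183] F [-0.4  0.3 -5.2] M [-0.005  0.039  0.042] Mtool [-0.041  0.006  0.04 ]
```

Emit:
arm_command([
  {"travel": [0, 0, 0], "yaw": 0, "claw": 0.03},
  {"travel": [0, 0, 0], "yaw": 0, "claw": 0.03},
  {"travel": [0, 0, 0], "yaw": 0, "claw": 0.03},
  {"travel": [0, 0, 0], "yaw": 0, "claw": 0.03},
  {"travel": [0, 0, 0], "yaw": 0, "claw": 0.03},
  {"travel": [0, 0, 0], "yaw": 0, "claw": 0.03},
  {"travel": [0, 0, 0], "yaw": 0, "claw": 0.03},
  {"travel": [0, 0.03, 0], "yaw": 0, "claw": 0.03},
  {"travel": [0, 0.05, 0], "yaw": 0, "claw": 0.03},
  {"travel": [0, 0.06, 0], "yaw": 0, "claw": 0.03},
])

```text
time: 42.65
eef_pos: [0.4643, 0.0993, 0.188]
ee_rot: [0.503, -0.482, 0.513, 0.501]
ft_force: [-1.7, 0.6, -5.2]
gripper_width: 0.66
```

Run:
```python
from h import *
samp(20)
```

```text
42.65 p [0.464 0.099 0.188] F [-1.7  0.6 -5.2] M [ 0.134  0.239 -0.011] Mtool [ 0.01  -0.126  0.244]
42.7 p [0.461 0.099 0.189] F [-1.5 -2.2 -6.3] M [-0.279  0.04  -0.059] Mtool [0.069 0.278 0.029]
42.75 p [0.463 0.1   0.189] F [ 0.7  0.4 -3.9] M [ 0.021  0.055 -0.015] Mtool [ 0.016 -0.02   0.055]
42.8 p [0.465 0.101 0.189] F [ 0.5  0.8 -4.6] M [ 0.105 -0.02  -0.044] Mtool [ 0.041 -0.107 -0.018]
42.85 p [0.465 0.101 0.189] F [-0.9  1.  -4.8] M [ 0.018 -0.031  0.022] Mtool [-0.023 -0.018 -0.03 ]
42.9 p [0.466 0.1   0.189] F [-0.1 -1.  -4.3] M [-0.057 -0.138  0.01 ] Mtool [-0.011  0.053 -0.14 ]
42.95 p [0.466 0.1   0.189] F [-0.7  0.3 -4.2] M [ 0.027 -0.007 -0.012] Mtool [ 0.011 -0.027 -0.006]
43.0 p [0.466 0.099 0.189] F [-0.6  0.2 -4.6] M [-0.001 -0.044  0.056] Mtool [-0.056  0.001 -0.044]
43.05 p [0.466 0.099 0.189] F [ 1.1 -0.5 -4.7] M [-0.053 -0.072  0.032] Mtool [-0.031  0.051 -0.074]
43.1 p [0.466 0.099 0.189] F [ 0.1 -0.8 -4.7] M [-0.006 -0.069 -0.1  ] Mtool [ 0.099  0.001 -0.07 ]
43.15 p [0.466 0.099 0.189] F [ 0.3  0.2 -4.4] M [-0.013 -0.113 -0.016] Mtool [ 0.016  0.009 -0.11
[... 203 characters left out ...]
.3 p [0.466 0.099 0.189] F [ 0.3  0.4 -4.3] M [-0.004 -0.147  0.006] Mtool [-0.007 -0.    -0.147]
43.35 p [0.466 0.099 0.189] F [ 0.5 -0.4 -4.3] M [-0.074 -0.061  0.02 ] Mtool [-0.019  0.072 -0.063]
43.4 p [0.466 0.099 0.189] F [-0.4  0.3 -4.6] M [-0.078 -0.117  0.002] Mtool [-0.001  0.074 -0.12 ]
43.45 p [0.466 0.1   0.189] F [ 0.5  0.5 -4.8] M [-0.088 -0.093 -0.006] Mtool [ 0.007  0.084 -0.095]
43.5 p [0.466 0.1   0.189] F [ 1.  -0.1 -4.5] M [-0.022 -0.066 -0.022] Mtool [ 0.022  0.02  -0.067]
43.55 p [0.465 0.1   0.189] F [ 0.1 -1.3 -4.9] M [ 0.021 -0.117  0.044] Mtool [-0.046 -0.024 -0.116]
43.6 p [0.465 0.1   0.189] F [-0.6  0.8 -4. ] M [-0.023 -0.052 -0.019] Mtool [ 0.019  0.02  -0.053]
```

Red's static moment flips from about +0.075 to −0.09 N·m with stroke direction, while yellow and blue stay near 0, so red rattles. Next, move it over the pad.

Run:
```python
from h import *
s=st(); print(s["q"].round(2)); to(s,[.583,-.007,.185])
```

```text
t 43.65 p [0.4655 0.0998 0.1888] jaw 88.1 xax [-0.028  0.012 -1.   ] F [ 0.35  0.49 -4.22] M [-0.043 -0.085  0.022] g 0.658 q7 1.17
[-1.52 -0.12  1.18  1.9   0.1   1.31  1.17]
yaw 0 travel [-0.0008 -0.121  -0.1029]
```

Emit:
arm_command([
  {"travel": [0, -0.015, -0.012], "yaw": 0, "claw": 0.03},
  {"travel": [0, -0.02, -0.017], "yaw": 0, "claw": 0.03},
  {"travel": [0, -0.02, -0.017], "yaw": 0, "claw": 0.03},
  {"travel": [0, -0.02, -0.017], "yaw": 0, "claw": 0.03},
  {"travel": [0, -0.02, -0.017], "yaw": 0, "claw": 0.03},
  {"travel": [0, -0.016, -0.014], "yaw": 0, "claw": 0.03},
  {"travel": [0, -0.01, -0.009], "yaw": 0, "claw": 0.03},
  {"travel": [0, 0, 0], "yaw": 0, "claw": 0.03},
  {"travel": [0, 0, 0], "yaw": 0, "claw": 0.03},
  {"travel": [0, 0, 0], "yaw": 0, "claw": 0.03},
])

```text
time: 44.9
eef_pos: [0.5827, -0.0062, 0.1842]
ee_rot: [0.504, -0.482, 0.512, 0.502]
ft_force: [1.0, -0.7, -4.5]
gripper_width: 0.661
```

Emit:
arm_command([
  {"travel": [0, 0, 0], "yaw": 0, "claw": 0.03},
  {"travel": [0, 0, 0], "yaw": 0, "claw": 0.03},
  {"travel": [0, 0, 0], "yaw": 0, "claw": 0.03},
  {"travel": [0, 0, 0], "yaw": 0, "claw": 0.03},
  {"travel": [0, 0, 0], "yaw": 0, "claw": 0.03},
  {"travel": [0, 0, 0], "yaw": 0, "claw": 0.03},
  {"travel": [0, 0, 0], "yaw": 0, "claw": 0.03},
  {"travel": [0, 0, 0], "yaw": 0, "claw": 0.03},
  {"travel": [0, 0, 0], "yaw": 0, "claw": 0.03},
  {"travel": [0, 0, 0], "yaw": 0, "claw": 0.03},
])

```text
time: 46.15
eef_pos: [0.583, -0.0071, 0.1842]
ee_rot: [0.504, -0.482, 0.512, 0.502]
ft_force: [-0.4, -0.8, -5.1]
gripper_width: 0.658
```

Run:
```python
from h import *
from cell import bot
s=st(); wr("w8"); tp("t8")
c=bot.read_camera("scene"); cv2.imwrite("pics/s8.png",c["img"][:,:,::-1]); cases(c); st()
```

```text
t 46.15 p [ 0.583  -0.0071  0.1842] jaw 88.1 xax [-0.028  0.012 -1.   ] F [-0.4  -0.81 -5.11] M [ 0.009 -0.11   0.027] g 0.658 q7 1.82
red (array([ 0.5557, -0.0067,  0.0604,  0.0574]), -2.0) ztop 0.2215 5669
yellow (array([ 0.5303, -0.2587,  0.1194,  0.0592]), 7.4) ztop 0.0541 2411
blue (array([ 0.4127, -0.2506,  0.0442,  0.0134]), -19.2) ztop 0.0347 324
mat (array([nan, nan,  0.,  0.]), 0.0) 0.003484298779803524
red (array([0.6383, 0.0191, 0.0044, 0.0021]), -1.6) ztop 0.2219 5
yellow (array([ 0.5282, -0.2592,  0.118 ,  0.0592]), 7.8) ztop 0.0561 611
blue (array([ 0.3691, -0.2763,  0.1195,  0.0577]), -2.9) ztop 0.0563 606
mat (array([nan, nan,  0.,  0.]), 0.0) 0.004003137039467752
red (array([ 0.5983, -0.007 ,  0.0961,  0.0585]), -2.2) ztop 0.2209 313
yellow (array([ 0.5314, -0.2603,  0.1238,  0.0624]), 7.5) ztop 0.0549 373
blue (array([ 0.1861, -0.5371,  0.1414,  0.0136]), -22.4) ztop 0.1567 132
mat (array([ 0.5024, -0.1638,  0.3349,  0.0805]), 37.3) 0.0034559618989918883
t 46.3 p [ 0.5829 -0.0071  0.1842] jaw 88.1 xax [-0.028  0.012 -1.   ] F [ 0.45 -0.09 -3.48] M [ 0.032 -0.1   -0.024] g 0.664 q7 1.82
```

View pics/s8.png

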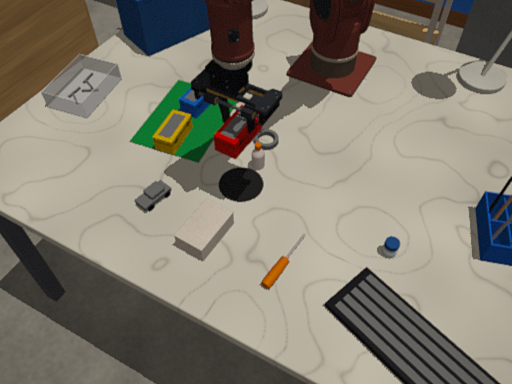

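View pics/t8.png

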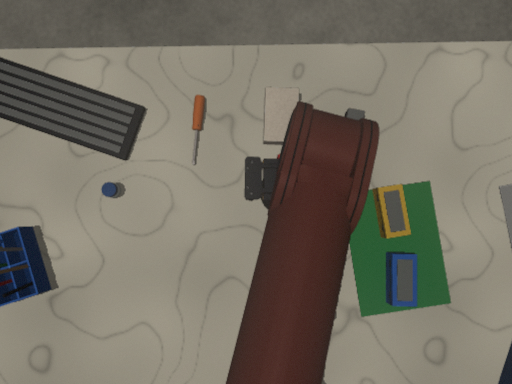

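Run:
```python
from cell import bot
print(bot.finish_job())
```

```text
the job is handed in; nothing more can be done
None
```

I shook all three cases in the order asked. Red is the one that rattles, and it is now held over the pad. The job was handed in at about 46 s, and no verdict came back.

- **Finding it:** Red's resting wrist moment swung between about +0.09 and −0.09 N·m depending on the stroke direction, as a ball moving from end to end would cause. There was also one −0.31 N·m spike while the arm was still. Yellow and blue both settled near 0 after each stroke. Blue weighs about 0.23 kg, too light to hold the ball.
- **Red's first stroke was unclear:** I repeated it, then confirmed the result with another pair of strokes when I picked red up again.
- **First grasp of red:** It stood closer to the robot than the arm could comfortably reach. I slid it about 36 mm outward along the table before gripping it at its centre.

**Last checks:**
- **Red:** it is gripped and still. The underside is about 0.17 m up, the centre is within about 5 mm of the pad's centre, and the lid is up. The tool is tilted about 0.03 rad.
- **Yellow and blue:** both stand lid up on the mat, released, at about (0.53, −0.26) and (0.37, −0.28). The bystanders visible in the pictures look unmoved; I did not measure them again.
- **Disagreements:** the camera views differ by 2–4 mm. The final scene-view positions for blue and the mat were wrong: the arm was in the way, and blue was matched to another object. For those I relied on the top view.

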